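Fuse the power board, stow the spares and fit the guards

TASK

Snap a fuse fully home into both fuse ways of the green power board, and snap any fuses left over into the spare-fuse clips on the white strip. Then turn the two orange fuse guards, which stand open side up, over and set one open side down over each fitted way, so that it sits flush on the board around the clips. Do not knock over or push away the flux pot, the screwdriver or the white dish, and leave everything released and at rest.

Things in the scene. Friction and masses are not known exactly. Their poses are not given: they have to be found in the camera images.
- fuse0: fuse, 35 g: white square ceramic body 28 mm long, 18 x 18 mm, red band round it; round steel ferrules of 16 mm diameter at both ends, 54 mm long over all. Origin at its centre, 9 mm above what it lies on; x along its length. It lies on a flat of the square body, so that two flats stand upright for the fingers. May be absent (None).
- fuse1: fuse, 35 g: white square ceramic body 28 mm long, 18 x 18 mm, red band round it; round steel ferrules of 16 mm diameter at both ends, 54 mm long over all. Origin at its centre, 9 mm above what it lies on; x along its length. It lies on a flat of the square body, so that two flats stand upright for the fingers. May be absent (None).
- fuse2: fuse, 35 g: white square ceramic body 28 mm long, 18 x 18 mm, red band round it; round steel ferrules of 16 mm diameter at both ends, 54 mm long over all. Origin at its centre, 9 mm above what it lies on; x along its length. It lies on a flat of the square body, so that two flats stand upright for the fingers. May be absent (None).
- fuse3: fuse, 35 g: white square ceramic body 28 mm long, 18 x 18 mm, red band round it; round steel ferrules of 16 mm diameter at both ends, 54 mm long over all. Origin at its centre, 9 mm above what it lies on; x along its length. It lies on a flat of the square body, so that two flats stand upright for the fingers. May be absent (None).
- guard0: fuse guard: orange box, one side open, 66 (x) x 46 (y) x 46 (z) mm outside, walls 3 mm, 60 g; black slots on the closed face. Origin at the box's centre; z points from closed face to open side: up at the start (it stands on its closed face), straight down when fitted. It rests steadily on any long face, so it can be laid on its side, regripped and turned on.
- guard1: fuse guard: orange box, one side open, 66 (x) x 46 (y) x 46 (z) mm outside, walls 3 mm, 60 g; black slots on the closed face. Origin at the box's centre; z points from closed face to open side: up at the start (it stands on its closed face), straight down when fitted. It rests steadily on any long face, so it can be laid on its side, regripped and turned on.
- board: green power board on an aluminium carrier, 290 (x) x 120 x 12 mm, fixed, pose varies. Origin at the centre of its underside, on the table, z up. Its two fuse ways lie 65 mm either side along its x, in line. Blue terminal blocks at the short ends stand 11 mm above its top. A guard is set down on its top, 12 mm above the table.
- strip: white strip, 200 (x) x 55 x 12 mm, fixed, pose varies; origin at the centre of its underside, z up; two pairs of spare-fuse clips 45 mm either side along its x.
- clip (a point): one end clip of way 0, as example of all: two sprung copper C clips, 6 mm wide, stand 20 mm either side of a place's centre along x, flared lips up to 14 mm above the centre; 34 mm between them is free for fingers. A fuse pressed straight down, level, meets the lips 12 mm above home, spreads them (under 15 N) and snaps onto a firm seat.
- way0 (a point): centre of way 0 of the board: where a fitted fuse's centre lies, 32 mm above the table; x along the fuse axis, z up. The clips stand on a black plinth 53 x 34 x 4 mm in a white outline; a guard (inside 60 x 40 x 43 mm) fits over it with 3 mm play all round. A fitted guard has its rim on the board, its origin 3 mm above this point and its x along this x, either way round.
- way1 (a point): centre of way 1 of the board: where a fitted fuse's centre lies, 32 mm above the table; x along the fuse axis, z up. The clips stand on a black plinth 53 x 34 x 4 mm in a white outline; a guard (inside 60 x 40 x 43 mm) fits over it with 3 mm play all round. A fitted guard has its rim on the board, its origin 3 mm above this point and its x along this x, either way round.
- spare0 (a point): centre of spare-fuse place 0 of the strip: where a fitted fuse's centre lies, 32 mm above the table; x along the fuse axis, z up. Clips as on the board.
- spare1 (a point): centre of spare-fuse place 1 of the strip: where a fitted fuse's centre lies, 32 mm above the table; x along the fuse axis, z up. Clips as on the board.
- pot: bystander: small round cork-brown flux pot, 62 mm across, 24 mm high; origin at the centre of its underside.
- driver: bystander: red-handled screwdriver lying on the bench, 140 mm long; origin under its middle.
- dish: bystander: shallow white open dish, 100 x 80 x 20 mm; origin at the centre of its underside.

How it is judged:
By the outcome, as a careful person would: the job done as asked, in the order asked, and still so for the second after the job is handed in, with the robot touching nothing.
Of fuse0, fuse1, fuse2, fuse3 only 2 to 4 are there at a start; the rules pass over those that are not, and their reading is None.
At some moment in a run one of fuse0, fuse1, fuse2, fuse3, guard0, guard1 may be knocked a few centimetres aside while the robot is not near it.
Once in a run the grip may slacken for a moment while it holds something.
It also fails if it takes over 210 s, if anything falls off the work surface, if the arm or the gripper's body presses on something with over 40 N, if the wrist force passes 120 N, or if a joint passes its speed limit or range.

ROBOT

A 6-joint arm with a two-finger parallel gripper is mounted at the origin on the work surface. World frame = base frame: x ahead of the robot, y to its left, z up, the work surface at z = 0. Lengths are in m, angles in rad, forces in N, time in s.
With the tool pointing down it reaches from about 0.25 to 0.725 m from the base axis. Payload 4 kg.
Tool frame: the origin (TCP) lies midway between the tips of the shut fingers; the grasp point (between the pads) lies bot.pinch_z behind it (bot.pinch_z is the distance from the TCP to the grasp point, in m); z points along the fingers, y is the line along which they close (so a half turn about z gives the same grasp; the last joint's range is limited). The gripper opens to 85 mm and grips with 20 to 120 N. Pads are 22 mm wide; open, the fingers measure 114 mm over their backs; the gripper's body (76 mm by 85 mm) begins 54 mm behind the grasp point. The pads swing forward as they close: fully open they stand 13 mm farther back than shut.
Start: joints at [-1.211, 0.241, 0.005, 1.335, 0, 1.571], TCP at [0.176, -0.468, 0.231] pointing down, gripper open.
Joint ranges: [-2.72, 2.72], [-1.05, 1.87], [-1.09, 1.28], [-1.99, 2.15], [-1.42, 1.44], [-3.14, 3.14]. Speed limits (rad/s): [2.79, 2.79, 3.14, 3.14, 3.14, 3.14].

INTERFACE

Orientations are given as a unit quaternion [x, y, z, w].
In Python, from workcell import bot gives the robot as it stands.
- The arm moves only by the shell command python3 jog.py 'ROWS'. ROWS is a JSON list of rows, 1 to 10 of them, each of 7 numbers: a rotation vector rx, ry, rz in rad, then dx, dy, dz in m, then the finger opening in m; each row is the pose to reach, as a shift and turn from the pose commanded when the command began, along the tool's axes at that moment; what a row does not reach only later rows make up. A row lasts 1/8 s, in which the tool goes at most 0.0625 m and 0.188 rad, less where a joint would pass 70% of its speed; a pose out of reach is approached as far as the arm can. The fingers move at their own pace and stop on an object; the grip force is fixed at half the most. Time passes only in rows, so rows that do not move let the fingers close. It prints the time, the measured TCP pose, the force, the opening and the grip force at its end.
- bot.get_obs(): the state, without advancing time (a new reading comes with each control period).
- bot.camera(name): name is "side" or "top"; returns the picture (400x640x3 uint8, red, green, blue); there is no depth.
- bot.calibration(name): a dict with "mtx" (3x3 intrinsics, pixels), "k1" (the pictures are not rectified: a ray, as slopes to the right and down, at radius r is drawn at 1 + k1 r^2 times it, then the intrinsics apply), "R" (3x3) and "t" (3): a world point X has camera coordinates R X + t. Camera axes: x right, y down, z forward; pixel columns grow to the right and rows downward; lengths in m; the calibration is good to about 2 mm. A picture is of the moment at which its call begins. calibration takes no time and is no camera call.
- bot.job_done(): hands the job in; it is judged then, once.
The state is a dict: "clock": time; "joint_pos": joint angles; "joint_vel": joint speeds; "tau": joint torques, N m; "eef_pos": TCP position; "tool_rot": TCP orientation; "ft_force": force on the tool from outside, world axes, zero at the start; "ft_torque": the same for the moment, N m; "grip_width": finger opening in m; "grasp_force": force on a finger pad.
Only numpy, scipy, OpenCV 4.12 (cv2) and the standard library are available. Lean on these libraries where they do the work, as an engineer would, in place of code of your own. Each camera call takes 0.05 s, during which the arm holds its last target. There are 200 camera calls.

## Working session

There is one attempt and no reset: what is moved stays moved. The work goes in short steps, Python scripts to look and compute and a shell command to move; the robot and the scene stay as the last step left them, time stands still between calls to the robot, and variables do not carry over. Pictures are saved under pics/ and viewed, at most 14 in all, crops included, and the job is handed in when it is done.

```bash
ls; mkdir -p pics
python3 - <<'E'
from workcell import bot
import cv2
print(bot.pinch_z)
o=bot.get_obs()
print({k:(v.round(3).tolist() if hasattr(v,'round') and hasattr(v,'tolist') else v) for k,v in o.items()})
for n in("side","top"):
    c=bot.calibration(n);print(n,c)
    cv2.imwrite(f"pics/{n}0.png",bot.camera(n)[:,:,::-1])
E
```

```text
jog.py
pics
workcell.py
0.0187
{'clock': 0.0, 'joint_pos': [-1.211, 0.241, 0.004, 1.335, 0.0, 1.571], 'joint_vel': [0.001, -0.001, -0.001, 0.0, 0.0, -0.001], 'tau': [-0.002, -37.231, 25.241, 0.017, -0.0, -0.0], 'eef_pos': [0.176, -0.467, 0.23], 'tool_rot': [0.984, 0.179, -0.0, -0.001], 'ft_force': [0.077, 0.3, 0.163], 'ft_torque': [-0.016, 0.001, 0.006], 'grasp_force': 0.0, 'grip_width': 0.08551235188667054}
side {'mtx': array([[396.7123931 ,   0.        , 323.53476444],
       [  0.        , 396.7123931 , 195.89036329],
       [  0.        ,   0.        ,   1.        ]]), 'k1': -0.0829410777130499, 'R': array([[-0.98432687, -0.17605761,  0.01021439],
       [-0.12845529,  0.67609177, -0.72553371],
       [ 0.12082987, -0.71547442, -0.68811082]]), 't': array([0.51116797, 0.0996806 , 0.95349314])}
top {'mtx': array([[454.19270945,   0.        , 318.77004965],
       [  0.        , 454.19270945, 201.25230286],
       [  0.        ,   0.        ,   1.        ]]), 'k1': 0.022964867603745123, 'R': array([[ 0.02927635, -0.9992589 , -0.02499111],
       [-0.98811411, -0.02515712, -0.15164965],
       [ 0.15090856,  0.02913382, -0.98811833]]), 't': array([0.00929563, 0.52418729, 0.97997991])}
```

View pics/top0.png

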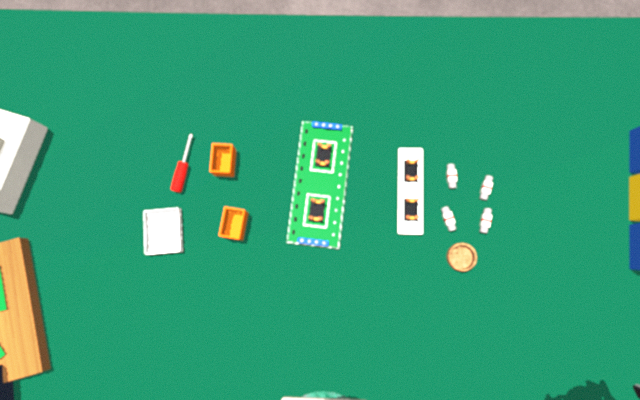

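View pics/side0.png

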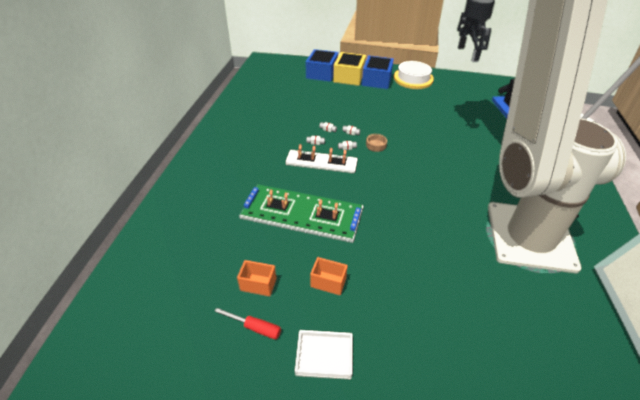

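```bash
cat > lib.py <<'E'
from workcell import bot
import cv2, numpy as np
from scipy.spatial.transform import Rotation as Ro
CAL={n:bot.calibration(n) for n in("side","top")}
def img(n,k=2): return np.mean([bot.camera(n).astype(float) for _ in range(k)],0).astype(np.uint8)
def ray(n,p):
    c=CAL[n];d=np.array([c["k1"],0,0,0.]);u=cv2.undistortPoints(np.array(p,float).reshape(-1,1,2),c["mtx"],d)[:,0]
    return -c["R"].T@c["t"],np.c_[u,np.ones(len(u))]@c["R"]
def plane(n,p,z):
    C,D=ray(n,p);return C+D*((z-C[2])/D[:,2])[:,None]
def proj(n,X):
    c=CAL[n];return cv2.projectPoints(np.array(X,float).reshape(-1,1,3),cv2.Rodrigues(c["R"])[0],c["t"],c["mtx"],np.array([c["k1"],0,0,0.]))[0][:,0]
def tri(pt,ps):
    A=np.zeros((3,3));b=np.zeros(3);L=[]
    for n,p in(("top",pt),("side",ps)):
        C,D=ray(n,p);d=D[0]/np.linalg.norm(D[0]);M=np.eye(3)-np.outer(d,d);A+=M;b+=M@C;L.append((M,C))
    X=np.linalg.solve(A,b);return X,[round(1e3*np.linalg.norm(M@(X-C)),1) for M,C in L]
def blobs(mask,roi,amin=5):
    m=np.zeros_like(mask);x0,y0,x1,y1=roi;m[y0:y1,x0:x1]=mask[y0:y1,x0:x1]
    n,l,s,c=cv2.connectedComponentsWithStats(m.astype(np.uint8))
    return [(c[i],s[i,4],np.argwhere(l==i)[:,::-1]) for i in range(1,n) if s[i,4]>=amin]
def hsv(im): return cv2.cvtColor(im,cv2.COLOR_RGB2HSV).astype(int)
E
python3 - <<'E'
from lib import *
np.set_printoptions(precision=4,suppress=True)
T=img("top",4);S=img("side",4);np.savez("im0",T=T,S=S)
a=cv2.resize(T[115:275,280:500],None,fx=3.6,fy=3.6,interpolation=cv2.INTER_CUBIC)
cv2.imwrite("pics/t1.png",a[:,:,::-1])
b=cv2.resize(S[110:300,230:400],None,fx=3.1,fy=3.1,interpolation=cv2.INTER_CUBIC)
cv2.imwrite("pics/s1.png",b[:,:,::-1])
for n in CAL: print(n,-CAL[n]["R"].T@CAL[n]["t"])
for n,im,rois in(("top",T,[(430,150,510,238),(195,130,260,250),(280,115,360,255),(390,140,430,240)]),("side",S,[(300,115,365,152),(225,250,360,300),(235,180,370,245),(280,140,365,175)])):
    h=hsv(im);H,Sa,V=h[...,0],h[...,1],h[...,2]
    print(n,"fuse");[print(c,a) for c,a,_ in blobs((Sa<110)&(V>120)|((H<12)|(H>165))&(Sa>40)&(V>90),rois[0],8)]
    print("orange");[print(c,a,cv2.minAreaRect(p.astype(np.float32))) for c,a,p in blobs((H<22)&(Sa>140)&(V>100),rois[1],30)]
    print("black/strip");[print(c,a) for r in rois[2:] for c,a,_ in blobs(V<60,r,8)]
    [print(c,a,cv2.minAreaRect(p.astype(np.float32))) for c,a,p in blobs((Sa<70)&(V>140),rois[3],100)]
E
```

```text
side [0.4008 0.7048 0.7232]
top [ 0.3698 -0.0061  1.0481]
top fuse
[451.3457 175.4981] 269
[486.1372 187.2635] 277
[448.4618 218.2764] 275
[485.4702 220.1579] 285
orange
[221.4608 158.4922] 638 ((222.18966674804688, 159.22413635253906), (25.328872680664062, 32.969058990478516), 4.763641834259033)
[231.6135 221.8163] 577 ((232.90383911132812, 222.9807586669922), (25.298980712890625, 31.770814895629883), 11.309932708740234)
black/strip
[409.8469 190.7492] 1862 ((410.0, 190.99996948242188), (25.999996185302734, 87.99998474121094), 0.0)
side fuse
[327.3696 126.2174] 138
[350.5315 129.3427] 143
[314.0674 141.0899] 178
[347.0562 144.5938] 160
[330.6 149.8] 10
orange
[328.2232 275.5476] 1008 ((328.0143127441406, 275.44842529296875), (34.633121490478516, 30.61846160888672), 15.52410888671875)
[256.616  277.5253] 1047 ((256.1346435546875, 277.326904296875), (37.654296875, 30.790233612060547), 11.309932708740234)
black/strip
[275.9367 204.0127] 79
[325.7677 214.1111] 99
[305.3721 156.8837] 43
[336.2045 160.6136] 44
[321.2241 161.9506] 830 ((320.93487548828125, 160.5375518798828), (71.4768295288086, 16.485397338867188), 6.911226749420166)
```

View pics/t1.png

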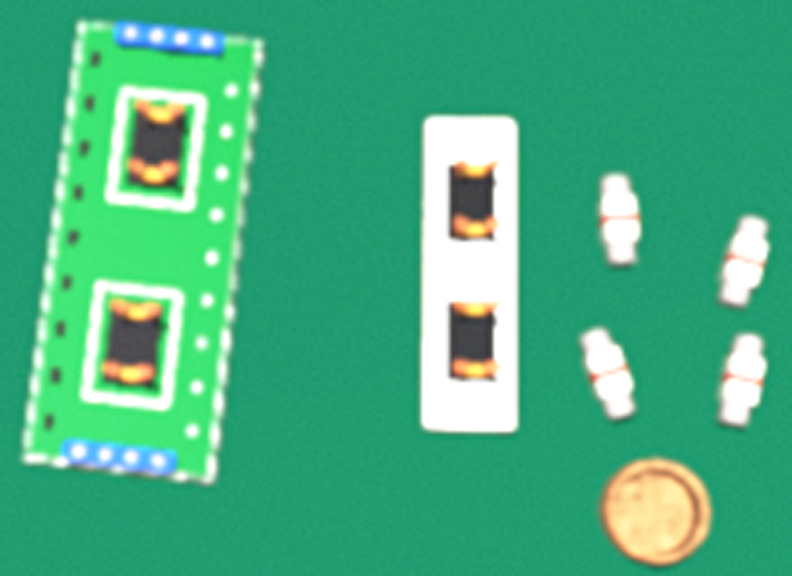

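View pics/s1.png

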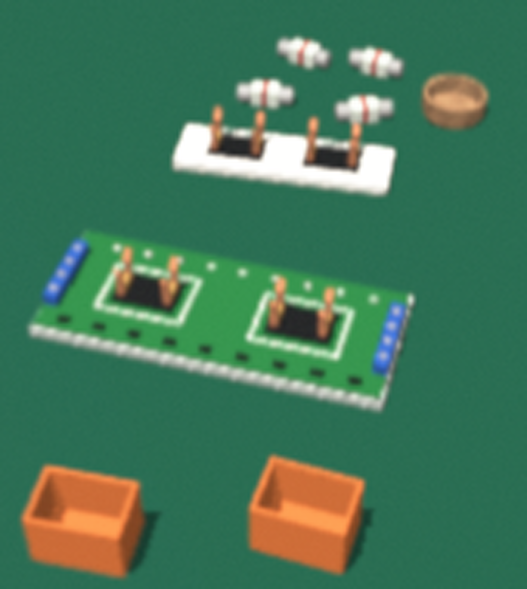

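Run:
```python
from lib import *
np.set_printoptions(precision=4,suppress=True)
z=np.load("im0.npz");T,S=z["T"],z["S"]
def masks(im):
    h=hsv(im);return h[...,0],h[...,1],h[...,2]
def rect(n,p,zz):
    hull=cv2.convexHull(p.astype(np.float32))[:,0];w=plane(n,hull,zz)[:,:2]
    r=cv2.minAreaRect((w*1000).astype(np.float32));c,(a,b),t=r
    if a<b:a,b,t=b,a,t+90
    return np.r_[c,a,b,(t+90)%180-90]
H,Sa,V=masks(T);H2,S2,V2=masks(S)
def big(m,roi): return max(blobs(m,roi),key=lambda b:b[1])
print("outlines (top)");tops=[]
for roi in((305,136,342,178),(298,190,335,231)):
    b=[q for q in blobs((Sa<115)&(V>150),roi,30)];q=max(b,key=lambda q:np.ptp(q[2],0).min());tops.append(q[2]);print(rect("top",q[2],.012),q[1])
sd=[]
print("outlines (side)")
for roi in((258,190,300,220),(308,202,348,232)):
    q=max(blobs((S2<90)&(V2>120),roi,20),key=lambda q:np.ptp(q[2],0).min());sd.append(q[2]);print(rect("side",q[2],.012),q[1])
q=big((Sa<70)&(V>140),(390,140,430,240));print("strip top",rect("top",q[2],.012))
print("board top",rect("top",np.vstack([b[2] for b in blobs(((H>55)&(H<72)&(V>170))|((Sa<115)&(V>150)),(280,115,360,255),3)]),.012))
cs=lambda p:cv2.minAreaRect(p.astype(np.float32))[0]
for a,b in zip(tops,sd):print("tri outline",tri(cs(a),cs(b)))
# black plinths
bs=[b for b in blobs(V<80,(385,140,430,240),20)];print([ (b[0],b[1],plane("top",[b[0]],.016)[0]) for b in bs])
bs=[b for b in blobs(V<80,(298,136,342,230),30)];print([ (b[0],b[1],plane("top",[b[0]],.016)[0]) for b in bs])
# fuses
side=[b for b in blobs((S2<110)&(V2>110)|((H2<12)|(H2>165))&(S2>40)&(V2>90),(300,115,365,152),60)]
for c,a,p in blobs((Sa<110)&(V>120)|((H<12)|(H>165))&(Sa>40)&(V>90),(430,150,510,238),60):
    w=plane("top",p,.011)[:,:2];m=w.mean(0);U,s,vt=np.linalg.svd(w-m);th=np.degrees(np.arctan2(vt[0,1],vt[0,0]))%180
    pr=proj("side",[[*m,.009]])[0];b=min(side,key=lambda b:np.hypot(*(b[0]-pr)))
    red=[r for r in blobs(((H<14)|(H>165))&(Sa>50)&(V>120),(int(c[0])-9,int(c[1])-9,int(c[0])+9,int(c[1])+9),2)]
    print("fuse",m,th,rect("top",p,.011)[[0,1,2,3,4]],"tri",tri(c,b[0]),[plane("top",[r[0]],.018)[0][:2] for r in red])
for roi in((195,130,245,190),(205,195,260,250)):
    q=big((H<24)&(Sa>120)&(V>100),roi)
    print("guard",rect("top",q[2],.046))
```

```text
outlines (top)
[636.5237  17.4262  80.7803  59.8529  -5.1721] 402
[506.9754  29.0231  80.5843  59.8448  -5.1821] 411
outlines (side)
[636.5229  17.3291  79.6393  58.4566  -5.7367] 183
[506.5942  28.1485  78.7267  61.1702  -4.5425] 191
strip top [ 559.4304 -184.4223  205.775    60.2622   -0.2889]
board top [570.1898  23.2776 293.2874 126.0119  -5.1296]
tri outline (array([0.6366, 0.0175, 0.0116]), [np.float64(0.1), np.float64(0.1)])
tri outline (array([0.507 , 0.0291, 0.0124]), [np.float64(0.3), np.float64(0.3)])
[(array([410.6869, 169.0808]), np.int32(99), array([ 0.608 , -0.1858,  0.016 ])), (array([410.5888, 208.1589]), np.int32(107), array([ 0.5168, -0.1855,  0.016 ]))]
[(array([323.6916, 153.729 ]), np.int32(107), array([0.64  , 0.0161, 0.016 ]))]
fuse [ 0.5962 -0.2799] 3.356113350535253 [ 596.1953 -280.2348   59.2721   25.1457   -0.6897] tri (array([ 0.5988, -0.2825,  0.0009]), [np.float64(0.5), np.float64(0.5)]) [array([ 0.5946, -0.2695]), array([ 0.5968, -0.2878])]
fuse [ 0.5704 -0.3583] 163.25528967370622 [ 570.5022 -358.5949   62.0613   26.8098  -18.9595] tri (array([ 0.5708, -0.3586,  0.0103]), [np.float64(0.3), np.float64(0.3)]) [array([ 0.5722, -0.3482])]
fuse [ 0.4965 -0.2719] 18.007361458388147 [ 496.8148 -272.1224   59.9775   26.7379   17.4304] tri (array([ 0.4964, -0.2723,  0.0095]), [np.float64(0.3), np.float64(0.3)]) [array([ 0.4996, -0.2796]), array([ 0.4934, -0.2616])]
fuse [ 0.4945 -0.3549] 166.48467855038743 [ 494.8842 -355.1618   62.0844   26.8976  -12.5639] tri (array([ 0.4947, -0.355 ,  0.0106]), [np.float64(0.2), np.float64(0.2)]) [array([ 0.4956, -0.3445]), array([ 0.4928, -0.364 ])]
guard [613.4764 246.0763  76.9848  59.2801   1.3411]
guard [469.2707 213.132   71.6374  57.6348  -7.7671]
```

```bash
cat > to.py <<'E'
# usage: to.py x y z yaw_deg [tilt_deg]  -> row (rotvec, shift) in tool axes from the pose as it stands
import sys
from workcell import bot
import numpy as np
from scipy.spatial.transform import Rotation as Ro
def R(yaw,t=0):   # tilt t about tool x or y handled by 4th arg: world rotation about horizontal axis at yaw
    return Ro.from_euler("z",yaw,degrees=True)*Ro.from_euler("x",180,degrees=True)
def main(a):
    x,y,z,yaw=a[:4];t=a[4] if len(a)>4 else None
    Rt=R(yaw) if t is None else Ro.from_euler("z",yaw,degrees=True)*Ro.from_euler("x",t,degrees=True)*Ro.from_euler("x",180,degrees=True)*Ro.from_euler("z",90,degrees=True)
    o=bot.get_obs();R0=Ro.from_quat(o["tool_rot"])
    d=R0.inv().apply(np.array([x,y,z])-o["eef_pos"]);rv=(R0.inv()*Rt).as_rotvec()
    print(np.r_[rv,d].round(4).tolist(),"rows>=",max(np.linalg.norm(d)/.0625,np.linalg.norm(rv)/.188).round(1))
main([float(v) for v in sys.argv[1:]])
E
python3 to.py .4965 -.272 .08 18.5
sed -i 's/Ro.from_euler("z",90,/Ro.from_euler("z",-90,/' to.py
python3 jog.py '[[0,0,0.037,0.369,-0.0706,0.1513,0.045],[0,0,0.037,0.369,-0.0706,0.1513,0.045],[0,0,0.037,0.369,-0.0706,0.1513,0.045],[0,0,0.037,0.369,-0.0706,0.1513,0.045],[0,0,0.037,0.369,-0.0706,0.1513,0.045],[0,0,0.037,0.369,-0.0706,0.1513,0.045],[0,0,0.037,0.369,-0.0706,0.1513,0.045],[0,0,0.037,0.369,-0.0706,0.1513,0.045],[0,0,0.037,0.369,-0.0706,0.1513,0.045]]'; python3 to.py .4965 -.272 .003 18.5
```

```text
clock: 1.62
eef_pos: [0.4961, -0.2723, 0.0802]
tool_rot: [0.987, 0.161, -0.0, 0.0]
ft_force: [-0.1, 0.4, 0.1]
grip_width: 0.0449
grasp_force: 0.0
[0.0001, 0.0006, -0.0004, 0.0006, -0.0002, 0.0772] rows>= 1.2
```

```bash
python3 jog.py '[[0,0,0,0,0,0.05,0.045],[0,0,0,0,0,0.077,0.045],[0,0,0,0,0,0.077,0.045],[0,0,0,0,0,0.077,0.01],[0,0,0,0,0,0.077,0.01],[0,0,0,0,0,0.077,0.01],[0,0,0,0,0,0.077,0.01]]'; python3 jog.py '[[0,0,0,0,0,0,0.01],[0,0,0,0,0,-0.05,0.01],[0,0,0,0,0,-0.11,0.01],[0,0,0,0,0,-0.11,0.01],[0,0,0,0,0,-0.11,0.01]]'; python3 to.py .507 .029 .11 -5.1
```

```text
clock: 2.5
eef_pos: [0.4979, -0.2732, 0.0053]
tool_rot: [0.987, 0.161, 0.001, 0.002]
ft_force: [-1.1, -1.1, 7.9]
grip_width: 0.016
grasp_force: 61.1
clock: 3.12
eef_pos: [0.4966, -0.272, 0.1135]
tool_rot: [0.987, 0.161, 0.0, 0.0]
ft_force: [0.2, 0.1, -1.1]
grip_width: 0.0159
grasp_force: 60.2
[0.0006, -0.001, 0.4119, 0.1053, -0.2821, 0.0034] rows>= 4.8
```

Run:
```python
from lib import *
o=bot.get_obs();T=img("top",1);S=img("side",1)
p=o["eef_pos"];a=proj("top",p)[0].astype(int);b=proj("side",p)[0].astype(int);print(a,b)
f=lambda im,c:cv2.resize(im[c[1]-35:c[1]+35,c[0]-45:c[0]+45],None,fx=4.4,fy=4.4,interpolation=cv2.INTER_CUBIC)
cv2.imwrite("pics/h1.png",np.hstack([f(T,a),f(S,b)])[:,:,::-1])
```

```text
[461 212] [348 115]
```

View pics/h1.png

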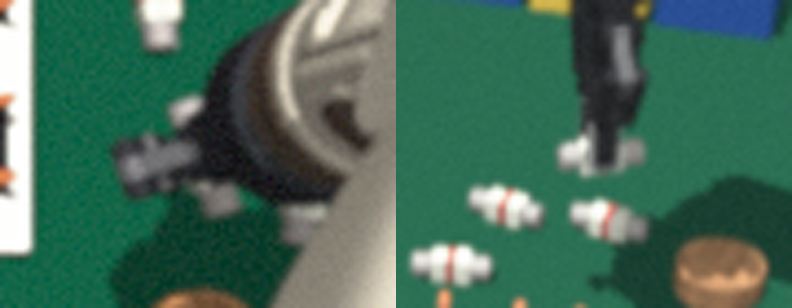

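```bash
python3 jog.py '[[0,0,0.2,0.053,-0.14,0.0034,0.01],[0,0,0.412,0.1053,-0.2821,0.0034,0.01],[0,0,0.412,0.1053,-0.2821,0.0034,0.01],[0,0,0.412,0.1053,-0.2821,0.0034,0.01],[0,0,0.412,0.1053,-0.2821,0.0034,0.01],[0,0,0.412,0.1053,-0.2821,0.0034,0.01],[0,0,0.412,0.1053,-0.2821,0.0034,0.01]]'; python3 to.py .507 .029 .045 -5.1
python3 - <<'E'
from lib import *
o=bot.get_obs();S=img("side",2);T=img("top",2)
p=o["eef_pos"];b=proj("side",p)[0];print(b,proj("side",p+[0,0,.004]))
h=hsv(S);x,y=b.astype(int)
for c,a,q in blobs((h[...,1]<70)&(h[...,2]>110),(x-25,y-20,x+25,y+15),6): print(c,a,q.min(0),q.max(0))
c=b.astype(int)
f=lambda im,c:cv2.resize(im[c[1]-35:c[1]+55,c[0]-40:c[0]+40],None,fx=5,fy=5,interpolation=cv2.INTER_CUBIC)
a=proj("top",p)[0].astype(int);print(a,c)
cv2.imwrite("pics/h2.png",np.hstack([f(T,a),f(S,c)])[:,:,::-1])
E
```

```text
clock: 4.1
eef_pos: [0.5049, -0.0094, 0.1086]
tool_rot: [1.0, -0.018, -0.001, -0.015]
ft_force: [0.0, -0.4, -0.6]
grip_width: 0.0168
grasp_force: 37.6
[-0.0297, 0.0036, 0.0533, 0.0009, -0.0366, 0.0648] rows>= 1.2
[330.63891091 174.77976573] [[330.67658826 173.49925242]]
[316.74206349 164.76984127] 252 [305 154] [326 178]
[326.09090909 156.04545455] 22 [324 154] [328 158]
[340.46666667 156.26666667] 15 [338 155] [342 158]
[344.17241379 167.73354232] 319 [332 154] [354 179]
[333 205] [330 174]
```

View pics/h2.png

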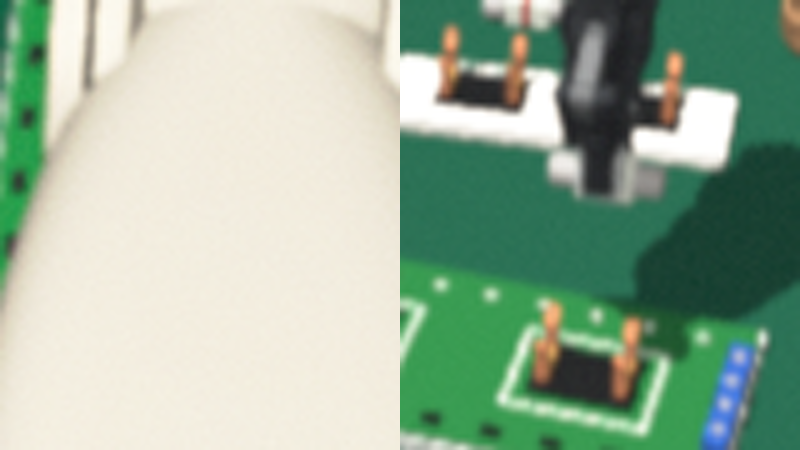

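```bash
python3 jog.py '[[-0.03,0.0036,0.053,0.0009,-0.0366,0.02,0.01],[-0.03,0.0036,0.053,0.0009,-0.0366,0.02,0.01],[-0.03,0.0036,0.053,0.0009,-0.0366,0.02,0.01],[-0.03,0.0036,0.053,0.0009,-0.0366,0.02,0.01]]'; python3 to.py .507 .029 .055 -5.1
python3 - <<'E'
from lib import *
o=bot.get_obs();S=img("side",2)
p=o["eef_pos"];b=proj("side",p)[0];print(b,proj("side",[[.507,.029,.032],[.507,.029,.046]]))
c=b.astype(int)
f=lambda im,c:cv2.resize(im[c[1]-35:c[1]+45,c[0]-40:c[0]+40],None,fx=7,fy=7,interpolation=cv2.INTER_CUBIC)
print(c);cv2.imwrite("pics/h3.png",f(S,c)[:,:,::-1])
E
```

```text
clock: 4.8
eef_pos: [0.5069, -0.0092, 0.0914]
tool_rot: [1.0, -0.018, 0.002, -0.015]
ft_force: [-0.9, -0.2, -0.2]
grip_width: 0.0163
grasp_force: 64.3
[-0.0304, -0.0017, 0.0537, -0.0014, -0.0371, 0.0376] rows>= 0.8
[329.63234492 180.15269038] [[326.52843248 208.51865927]
 [326.61748393 204.45859593]]
[329 180]
```

View pics/h3.png

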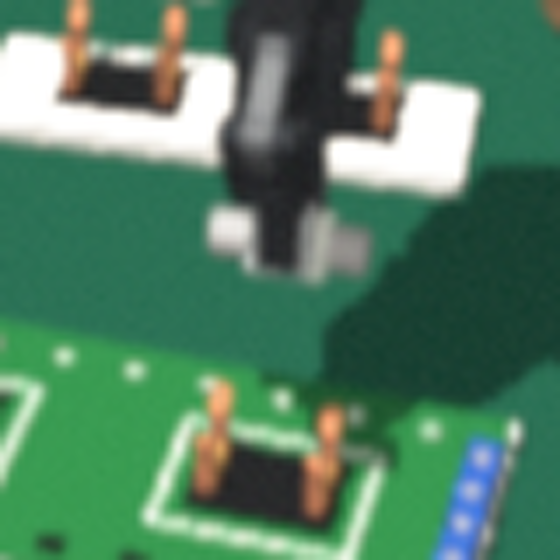

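```bash
python3 -c "
from lib import *
o=bot.get_obs();print(np.round(o['joint_pos'],3),np.round(o['tau'],1),o['ft_force'],o['ft_torque'])"
```

```text
[-0.036  0.359 -0.217  0.993  0.03   3.141] [ -0.  -39.7  22.1  -0.    0.1   0. ] [-0.4809383   0.31371847  0.02602484] [-0.02336218 -0.04496704 -0.03395146]
```

```bash
python3 jog.py '[[0,0,-0.19,0,0,0,0.01],[0,0,-0.38,0,0,0,0.01],[0,0,-0.57,0,0,0,0.01],[0,0,-0.76,0,0,0,0.01],[0,0,-0.95,0,0,0,0.01],[0,0,-1.14,0,0,0,0.01],[0,0,-1.33,0,0,0,0.01],[0,0,-1.5,0,0,0,0.01],[0,0,-1.6,0,0,0,0.01],[0,0,-1.6,0,0,0,0.01]]'; python3 to.py .507 .029 .09 174.9
```

```text
clock: 6.15
eef_pos: [0.5066, -0.009, 0.0911]
tool_rot: [0.709, 0.705, 0.012, -0.01]
ft_force: [-0.3, 0.4, -0.4]
grip_width: 0.0158
grasp_force: 64.3
[0.0247, -0.0225, -1.4886, 0.038, 0.0001, 0.0022] rows>= 7.9
```

```bash
python3 jog.py '[[0.012,-0.011,-0.19,0.01,0,0,0.01],[0.012,-0.011,-0.38,0.02,0,0,0.01],[0.012,-0.011,-0.57,0.03,0,0,0.01],[0.012,-0.011,-0.76,0.038,0,0,0.01],[0.02,-0.02,-0.95,0.038,0,0,0.01],[0.025,-0.0225,-1.14,0.038,0,0,0.01],[0.025,-0.0225,-1.33,0.038,0,0,0.01],[0.025,-0.0225,-1.4886,0.038,0,0,0.01],[0.025,-0.0225,-1.4886,0.038,0,0,0.01],[0.025,-0.0225,-1.4886,0.038,0,0,0.01]]'; python3 to.py .507 .029 .09 174.9;python3 - <<'E'
from lib import *
o=bot.get_obs();S=img("side",2)
p=o["eef_pos"];b=proj("side",p)[0];c=b.astype(int);print(b,c)
h=hsv(S);x,y=c
for c_,a,q in blobs((h[...,1]<60)&(h[...,2]>80),(x-20,y-12,x+20,y+10),4): print(c_,a,q.min(0),q.max(0))
f=lambda im,c:cv2.resize(im[c[1]-35:c[1]+45,c[0]-40:c[0]+40],None,fx=7,fy=7,interpolation=cv2.INTER_CUBIC)
cv2.imwrite("pics/h4.png",f(S,c)[:,:,::-1])
E
```

```text
clock: 7.4
eef_pos: [0.5067, 0.0289, 0.092]
tool_rot: [0.046, 0.999, -0.0, -0.0]
ft_force: [-0.7, -0.2, -0.5]
grip_width: 0.0159
grasp_force: 64.3
[-0.0002, -0.0005, -0.0021, -0.0003, 0.0001, 0.002] rows>= 0.0
[327.05139024 190.51467067] [327 190]
[320. 178.] 5 [318 178] [322 178]
[318.7        188.18333333] 60 [315 184] [322 193]
[332.49450549 190.32967033] 91 [328 184] [338 195]
```

View pics/h4.png

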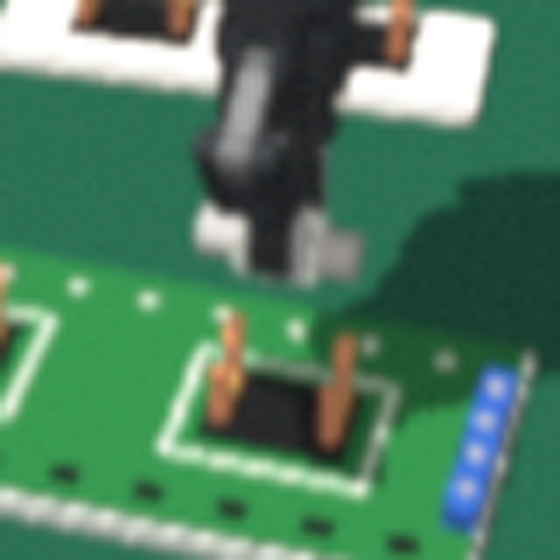

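```bash
python3 jog.py '[[0,0,-0.002,0,0,0.03,0.01],[0,0,-0.002,0,0,0.048,0.01],[0,0,-0.002,0,0,0.05,0.01],[0,0,-0.002,0,0,0.05,0.01],[0,0,-0.002,0,0,0.05,0.01]]';  python3 jog.py '[[0,0,0,0,0,0.004,0.01],[0,0,0,0,0,0.008,0.01],[0,0,0,0,0,0.011,0.01],[0,0,0,0,0,0.013,0.01],[0,0,0,0,0,0.014,0.01],[0,0,0,0,0,0.014,0.01]]'
```

```text
clock: 8.12
eef_pos: [0.5073, 0.0288, 0.0428]
tool_rot: [0.043, 0.999, -0.0, 0.0]
ft_force: [0.4, 0.3, -0.1]
grip_width: 0.0164
grasp_force: 64.4
clock: 8.88
eef_pos: [0.5073, 0.0292, 0.0282]
tool_rot: [0.043, 0.999, 0.0, 0.0]
ft_force: [1.9, 1.5, 2.2]
grip_width: 0.0164
grasp_force: 64.7
```

```bash
python3 jog.py '[[0,0,0,0,0,0.0015,0.01],[0,0,0,0,0,0.0015,0.01],[0,0,0,0,0,0.0015,0.01]]';python3 jog.py '[[0,0,0,0,0,0.0015,0.01],[0,0,0,0,0,0.0015,0.01],[0,0,0,0,0,0.0015,0.01]]'
```

```text
clock: 9.25
eef_pos: [0.5074, 0.0292, 0.028]
tool_rot: [0.043, 0.999, 0.0, 0.001]
ft_force: [-1.4, 0.2, 13.2]
grip_width: 0.0167
grasp_force: 65.9
clock: 9.62
eef_pos: [0.5074, 0.0292, 0.0279]
tool_rot: [0.043, 0.999, 0.0, 0.001]
ft_force: [-5.4, 1.5, 22.8]
grip_width: 0.0158
grasp_force: 67.2
```

```bash
python3 jog.py '[[0,0,0,0,0,-0.003,0.045],[0,0,0,0,0,-0.003,0.045],[0,0,0,0,0,-0.003,0.045],[0,0,0,0,0,-0.05,0.045],[0,0,0,0,0,-0.08,0.045],[0,0,0,0,0,-0.08,0.045]]'; python3 to.py .5965 -.28 .085 185
```

```text
clock: 10.38
eef_pos: [0.5085, 0.029, 0.1069]
tool_rot: [0.043, 0.999, 0.0, 0.002]
ft_force: [0.2, 0.4, -0.3]
grip_width: 0.0452
grasp_force: 0.0
[-0.0001, 0.0039, -0.1732, -0.1141, -0.3003, 0.0223] rows>= 5.2
```

```bash
cat > fuses.py <<'E'
from lib import *
np.set_printoptions(precision=4,suppress=True)
T=img("top",2);S=img("side",2)
h=hsv(T);H,Sa,V=h[...,0],h[...,1],h[...,2]
print("tcp",bot.get_obs()["eef_pos"])
for c,a,p in blobs((Sa<110)&(V>120)|((H<12)|(H>165))&(Sa>40)&(V>90),(425,130,560,245),60):
    w=plane("top",p,.011)[:,:2];m=w.mean(0);vt=np.linalg.svd(w-m)[2][0];print("top",m,a,np.degrees(np.arctan2(vt[1],vt[0]))%180)
h=hsv(S);H,Sa,V=h[...,0],h[...,1],h[...,2]
for c,a,p in blobs((Sa<110)&(V>110)|((H<12)|(H>165))&(Sa>40)&(V>90),(290,105,380,152),60): print("side",plane("side",[c],.009)[0][:2],a)
E
python3 jog.py '[[0,0.004,-0.1732,-0.1141,-0.3003,0.0223,0.045],[0,0.004,-0.1732,-0.1141,-0.3003,0.0223,0.045],[0,0.004,-0.1732,-0.1141,-0.3003,0.0223,0.045],[0,0.004,-0.1732,-0.1141,-0.3003,0.0223,0.045],[0,0.004,-0.1732,-0.1141,-0.3003,0.0223,0.045],[0,0.004,-0.1732,-0.1141,-0.3003,0.0223,0.045],[0,0.004,-0.1732,-0.1141,-0.3003,0.0223,0.045],[0,0.004,-0.1732,-0.1141,-0.3003,0.0223,0.045]]'; python3 fuses.py;  python3 to.py .5965 -.28 .005 185
```

```text
clock: 11.38
eef_pos: [0.5938, -0.2781, 0.0818]
tool_rot: [-0.044, 0.999, 0.001, -0.003]
ft_force: [-0.0, 0.0, 0.2]
grip_width: 0.0455
grasp_force: 0.0
tcp [ 0.5947 -0.2785  0.0831]
top [ 0.5641 -0.425 ] 9842 158.86698612284968
top [ 0.5936 -0.2822] 97 166.9811673225059
side [ 0.5793 -0.3644] 140
side [ 0.4948 -0.3553] 103
side [ 0.6083 -0.2612] 233
[0.0002, -0.0045, 0.0021, -0.002, -0.0017, 0.0781] rows>= 1.2
```

```bash
python3 jog.py '[[0,-0.0045,0.002,-0.002,-0.0017,0.04,0.045],[0,-0.0045,0.002,-0.002,-0.0017,0.078,0.045],[0,-0.0045,0.002,-0.002,-0.0017,0.078,0.045],[0,-0.0045,0.002,-0.002,-0.0017,0.078,0.01],[0,-0.0045,0.002,-0.002,-0.0017,0.078,0.01],[0,-0.0045,0.002,-0.002,-0.0017,0.078,0.01],[0,-0.0045,0.002,-0.002,-0.0017,0.078,0.01]]'; python3 jog.py '[[0,0,0,0,0,0,0.01],[0,0,0,0,0,-0.05,0.01],[0,0,0,0,0,-0.09,0.01],[0,0,0,0,0,-0.09,0.01],[0,0,0,0,0,-0.09,0.01]]'; python3 to.py .6365 .0175 .093 174.9
```

```text
clock: 12.45
eef_pos: [0.598, -0.2822, 0.0072]
tool_rot: [-0.043, 0.999, -0.001, 0.002]
ft_force: [-0.8, -0.2, 6.4]
grip_width: 0.0162
grasp_force: 61.2
clock: 13.08
eef_pos: [0.596, -0.2816, 0.0946]
tool_rot: [-0.043, 0.999, 0.0, -0.0]
ft_force: [-0.3, -0.2, -0.6]
grip_width: 0.0162
grasp_force: 60.4
[0.0001, -0.0003, 0.1742, -0.0658, 0.2945, 0.0016] rows>= 4.8
```

```bash
python3 jog.py '[[0,0,0.09,-0.033,0.147,0,0.01],[0,0,0.1742,-0.0658,0.2945,0.0016,0.01],[0,0,0.1742,-0.0658,0.2945,0.0016,0.01],[0,0,0.1742,-0.0658,0.2945,0.0016,0.01],[0,0,0.1742,-0.0658,0.2945,0.0016,0.01],[0,0,0.1742,-0.0658,0.2945,0.0016,0.01],[0,0,0.1742,-0.0658,0.2945,0.0016,0.01],[0,0,0.1742,-0.0658,0.2945,0.0016,0.01]]'
cat > held.py <<'E'
from lib import *
import sys
o=bot.get_obs();S=img("side",2)
p=o["eef_pos"];b=proj("side",p)[0];c=b.astype(int);print("tcp",p.round(4),"px",b)
h=hsv(S);x,y=c;m=(h[...,1]<60)&(h[...,2]>70)
for c_,a,q in blobs(m,(x-18,y-9,x+18,y+9),6): print(c_,a,q.min(0),q.max(0))
ax=Ro.from_quat(o["tool_rot"]).apply([-.027,0,0])
print("expected ferrule ends px",proj("side",[p+[0,0,.003]+ax,p+[0,0,.003]-ax]))
f=lambda im,c:cv2.resize(im[c[1]-30:c[1]+30,c[0]-40:c[0]+40],None,fx=7,fy=7,interpolation=cv2.INTER_CUBIC)
if len(sys.argv)>1: cv2.imwrite(sys.argv[1],f(S,c)[:,:,::-1])
E
python3 held.py pics/h5.png; python3 to.py .6365 .0175 .045 174.9
```

```text
clock: 14.08
eef_pos: [0.6362, 0.0158, 0.0923]
tool_rot: [0.046, 0.999, -0.0, -0.001]
ft_force: [0.4, 0.2, -0.2]
grip_width: 0.0157
grasp_force: 60.4
tcp [0.6362 0.0158 0.0923] px [275.07836911 180.0195528 ]
[276.4619883  179.30994152] 171 [264 171] [287 185]
expected ferrule ends px [[264.51979345 177.08280148]
 [285.58409247 181.10522928]]
[-0.0001, -0.0009, -0.0023, 0.0001, 0.0017, 0.0477] rows>= 0.8
```

View pics/h5.png

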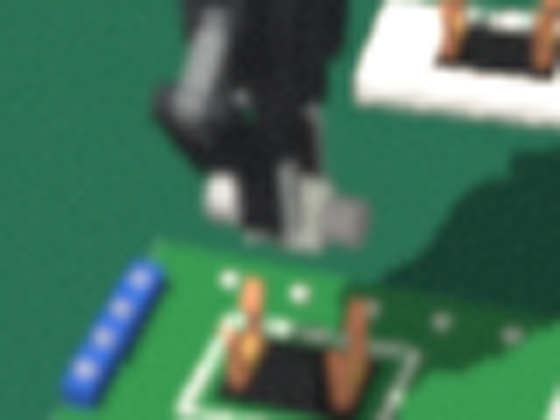

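```bash
python3 to.py .6383 .0173 .045 174.9; python3 jog.py '[[0,0,-0.002,-0.0018,0.0015,0.03,0.01],[0,0,-0.002,-0.0018,0.0015,0.047,0.01],[0,0,-0.002,-0.0018,0.0015,0.047,0.01],[0,0,-0.002,-0.0018,0.0015,0.047,0.01]]';  python3 jog.py '[[0,0,0,0,0,0.004,0.01],[0,0,0,0,0,0.008,0.01],[0,0,0,0,0,0.011,0.01],[0,0,0,0,0,0.013,0.01],[0,0,0,0,0,0.015,0.01],[0,0,0,0,0,0.016,0.01],[0,0,0,0,0,0.016,0.01]]'
```

```text
[-0.0001, -0.0009, -0.0023, -0.0017, 0.0017, 0.0477] rows>= 0.8
clock: 14.68
eef_pos: [0.6391, 0.0185, 0.0467]
tool_rot: [0.044, 0.999, 0.0, 0.0]
ft_force: [0.4, -0.1, 0.4]
grip_width: 0.0164
grasp_force: 60.4
clock: 15.55
eef_pos: [0.6392, 0.0183, 0.0302]
tool_rot: [0.044, 0.999, -0.0, 0.0]
ft_force: [1.7, -4.0, 0.7]
grip_width: 0.0159
grasp_force: 60.6
```

```bash
python3 jog.py '[[0,0,0,0,0,0.0015,0.01],[0,0,0,0,0,0.0015,0.01],[0,0,0,0,0,0.0015,0.01]]';python3 jog.py '[[0,0,0,0,0,0.0015,0.01],[0,0,0,0,0,0.0015,0.01],[0,0,0,0,0,0.0015,0.01]]'
```

```text
clock: 15.92
eef_pos: [0.6392, 0.0183, 0.03]
tool_rot: [0.044, 0.999, -0.0, 0.001]
ft_force: [-1.5, -4.0, 7.8]
grip_width: 0.0161
grasp_force: 61.4
clock: 16.3
eef_pos: [0.6393, 0.0182, 0.0299]
tool_rot: [0.044, 0.999, -0.0, 0.001]
ft_force: [-3.6, -3.2, 13.9]
grip_width: 0.0162
grasp_force: 62.2
```

```bash
python3 jog.py '[[0,0,0,0,0,-0.002,0.045],[0,0,0,0,0,-0.002,0.045],[0,0,0,0,0,-0.002,0.045],[0,0,0,0,0,-0.05,0.045],[0,0,0,0,0,-0.08,0.045],[0,0,0,0,0,-0.08,0.045]]'; python3 fuses.py; python3 to.py .5705 -.3585 .085 164
```

```text
clock: 17.05
eef_pos: [0.6408, 0.0191, 0.1099]
tool_rot: [0.043, 0.999, 0.0, 0.003]
ft_force: [-0.0, 0.3, -0.2]
grip_width: 0.0453
grasp_force: 0.0
tcp [0.6374 0.0188 0.105 ]
top [ 0.5717 -0.3596] 211 163.38129674387855
top [ 0.4955 -0.3561] 221 167.27193644503205
side [ 0.5714 -0.3604] 147
side [ 0.495  -0.3571] 155
side [ 0.4252 -0.3193] 63
side [ 0.6246 -0.2286] 85
[-0.0005, -0.0038, 0.1925, 0.0339, -0.3817, 0.0202] rows>= 6.1
```

```bash
python3 jog.py '[[0,-0.0038,0.1925,0.0339,-0.3817,0.0202,0.045],[0,-0.0038,0.1925,0.0339,-0.3817,0.0202,0.045],[0,-0.0038,0.1925,0.0339,-0.3817,0.0202,0.045],[0,-0.0038,0.1925,0.0339,-0.3817,0.0202,0.045],[0,-0.0038,0.1925,0.0339,-0.3817,0.0202,0.045],[0,-0.0038,0.1925,0.0339,-0.3817,0.0202,0.045],[0,-0.0038,0.1925,0.0339,-0.3817,0.0202,0.045],[0,-0.0038,0.1925,0.0339,-0.3817,0.0202,0.045],[0,-0.0038,0.1925,0.0339,-0.3817,0.0202,0.045]]'; python3 to.py .571 -.3588 .006 163.5
```

```text
clock: 18.38
eef_pos: [0.5719, -0.3567, 0.086]
tool_rot: [0.138, 0.99, 0.001, 0.001]
ft_force: [-0.5, 0.9, -0.9]
grip_width: 0.0449
grasp_force: 0.0
[0.0014, 0.0019, 0.0105, 0.0005, -0.0024, 0.08] rows>= 1.3
```

```bash
python3 jog.py '[[0,0.002,0.0105,0.0005,-0.0024,0.04,0.045],[0,0.002,0.0105,0.0005,-0.0024,0.08,0.045],[0,0.002,0.0105,0.0005,-0.0024,0.08,0.045],[0,0.002,0.0105,0.0005,-0.0024,0.08,0.01],[0,0.002,0.0105,0.0005,-0.0024,0.08,0.01],[0,0.002,0.0105,0.0005,-0.0024,0.08,0.01],[0,0.002,0.0105,0.0005,-0.0024,0.08,0.01]]'; python3 jog.py '[[0,0,0,0,0,0,0.01],[0,0,0,0,0,-0.05,0.01],[0,0,0,0,0,-0.09,0.01],[0,0,0,0,0,-0.09,0.01],[0,0,0,0,0,-0.09,0.01]]'; python3 to.py .6045 -.1852 .094 179.8
python3 - <<'E'
from lib import *
# strip / clip positions by copper, compared with the same measure on the board, first pictures
z=np.load("im0.npz");T=z["T"]
h=hsv(T);H,Sa,V=h[...,0],h[...,1],h[...,2]
for roi in((310,140,340,176),(303,193,333,228),(400,155,424,185),(400,194,424,225)):
    b=[q for q in blobs((H>3)&(H<28)&(Sa>70)&(V>130),roi,6)]
    print([(plane("top",[q[0]],.04)[0][:2].round(4),q[1]) for q in b], np.mean([plane("top",[q[0]],.04)[0][:2] for q in b],0).round(4))
E
```

```text
clock: 19.25
eef_pos: [0.5728, -0.3614, 0.0095]
tool_rot: [0.144, 0.99, -0.0, 0.003]
ft_force: [0.8, 1.8, 5.8]
grip_width: 0.0159
grasp_force: 60.3
clock: 19.88
eef_pos: [0.5704, -0.3608, 0.0967]
tool_rot: [0.145, 0.989, 0.0, 0.001]
ft_force: [-0.7, 0.8, -1.3]
grip_width: 0.0159
grasp_force: 59.6
[0.0002, 0.0014, -0.2867, 0.0176, 0.178, 0.0028] rows>= 2.9
[(array([0.6523, 0.0151]), np.int32(52)), (array([0.6147, 0.0179]), np.int32(71))] [0.6335 0.0165]
[(array([0.5247, 0.0272]), np.int32(54)), (array([0.4862, 0.03  ]), np.int32(67))] [0.5054 0.0286]
[(array([ 0.6196, -0.1826]), np.int32(32)), (array([ 0.5831, -0.1825]), np.int32(59))] [ 0.6013 -0.1825]
[(array([ 0.5313, -0.1826]), np.int32(39)), (array([ 0.494 , -0.1822]), np.int32(59))] [ 0.5126 -0.1824]
```

```bash
python3 jog.py '[[0,0.0014,-0.14,0.0176,0.09,0.0028,0.01],[0,0.0014,-0.2867,0.0176,0.178,0.0028,0.01],[0,0.0014,-0.2867,0.0176,0.178,0.0028,0.01],[0,0.0014,-0.2867,0.0176,0.178,0.0028,0.01],[0,0.0014,-0.2867,0.0176,0.178,0.0028,0.01],[0,0.0014,-0.2867,0.0176,0.178,0.0028,0.01]]'; python3 held.py pics/h6.png; python3 to.py .6041 -.1845 .049 179.8
```

```text
clock: 20.62
eef_pos: [0.6041, -0.1864, 0.0932]
tool_rot: [0.003, 1.0, 0.0, -0.001]
ft_force: [-0.3, -0.8, -0.6]
grip_width: 0.0158
grasp_force: 59.6
tcp [ 0.6041 -0.1864  0.0932] px [305.59143872 133.90635049]
[306.91390728 133.84768212] 151 [297 126] [316 139]
expected ferrule ends px [[296.05324058 131.94237407]
 [315.15195561 134.08166799]]
[0.0003, -0.0005, -0.0019, 0.0002, 0.0021, 0.0446] rows>= 0.7
```

View pics/h6.png

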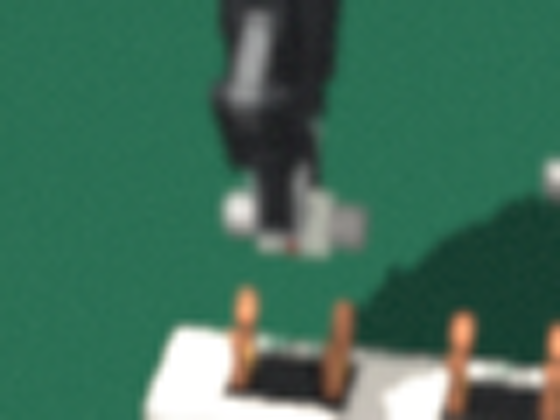

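```bash
python3 jog.py '[[0,0,-0.002,-0.0028,0.0021,0.02,0.01],[0,0,-0.002,-0.0028,0.0021,0.044,0.01],[0,0,-0.002,-0.0028,0.0021,0.044,0.01],[0,0,-0.002,-0.0028,0.0021,0.044,0.01]]';  python3 jog.py '[[0,0,0,0,0,0.004,0.01],[0,0,0,0,0,0.008,0.01],[0,0,0,0,0,0.011,0.01],[0,0,0,0,0,0.013,0.01],[0,0,0,0,0,0.015,0.01],[0,0,0,0,0,0.016,0.01],[0,0,0,0,0,0.016,0.01]]'
```

```text
clock: 21.22
eef_pos: [0.6078, -0.1838, 0.0507]
tool_rot: [0.001, 1.0, 0.0, 0.0]
ft_force: [0.5, 0.4, 0.4]
grip_width: 0.0161
grasp_force: 59.6
clock: 22.1
eef_pos: [0.6097, -0.1848, 0.0363]
tool_rot: [0.001, 1.0, -0.002, 0.003]
ft_force: [1.6, -3.6, 3.7]
grip_width: 0.0159
grasp_force: 60.1
```

```bash
python3 jog.py '[[0,0,0,0,0,0.0015,0.01],[0,0,0,0,0,0.003,0.01],[0,0,0,0,0,0.003,0.01]]';python3 jog.py '[[0,0,0,0,0,0.0,0.01],[0,0,0,0,0,0.002,0.01],[0,0,0,0,0,0.002,0.01],[0,0,0,0,0,0.002,0.01]]'; python3 held.py pics/h7.png
```

```text
clock: 22.48
eef_pos: [0.6086, -0.1843, 0.0323]
tool_rot: [0.001, 1.0, -0.001, 0.001]
ft_force: [-0.1, -4.5, 6.0]
grip_width: 0.0161
grasp_force: 60.4
clock: 22.98
eef_pos: [0.6087, -0.1844, 0.0322]
tool_rot: [0.001, 1.0, -0.001, 0.002]
ft_force: [-3.9, -3.7, 15.4]
grip_width: 0.0163
grasp_force: 61.4
tcp [ 0.6087 -0.1844  0.0322] px [304.29621416 151.79925306]
[302.88321168 153.76277372] 274 [286 146] [321 159]
expected ferrule ends px [[295.08575964 149.85915301]
 [313.51831736 152.07347313]]
```

View pics/h7.png

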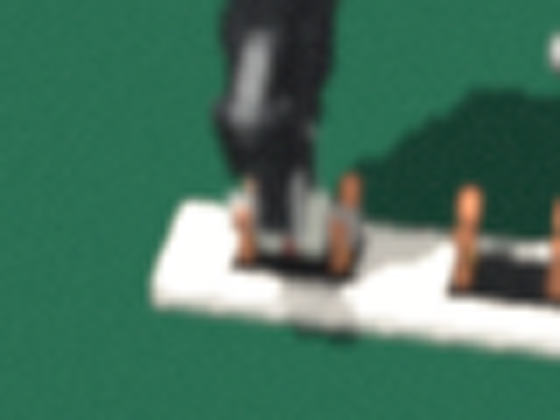

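```bash
python3 jog.py '[[0,0,0,0,0,-0.002,0.045],[0,0,0,0,0,-0.002,0.045],[0,0,0,0,0,-0.002,0.045],[0,0,0,0,0,-0.05,0.045],[0,0,0,0,0,-0.08,0.045],[0,0,0,0,0,-0.08,0.045]]'; python3 fuses.py; python3 to.py .4945 -.356 .085 167
```

```text
clock: 23.82
eef_pos: [0.6096, -0.1833, 0.1117]
tool_rot: [0.0, 1.0, -0.0, 0.003]
ft_force: [0.5, -0.2, -0.8]
grip_width: 0.045
grasp_force: 0.0
tcp [ 0.6064 -0.1825  0.107 ]
top [ 0.5721 -0.3249] 10778 171.59367079022272
side [ 0.495  -0.3596] 142
side [ 0.624  -0.2283] 121
[0.0011, -0.0035, 0.2259, 0.1116, -0.1736, 0.0221] rows>= 3.3
```

```bash
python3 jog.py '[[0,-0.0035,0.2259,0.1116,-0.1736,0.0221,0.045],[0,-0.0035,0.2259,0.1116,-0.1736,0.0221,0.045],[0,-0.0035,0.2259,0.1116,-0.1736,0.0221,0.045],[0,-0.0035,0.2259,0.1116,-0.1736,0.0221,0.045],[0,-0.0035,0.2259,0.1116,-0.1736,0.0221,0.045],[0,-0.0035,0.2259,0.1116,-0.1736,0.0221,0.045]]'; python3 fuses.py; python3 to.py .4942 -.356 .005 167
```

```text
clock: 24.78
eef_pos: [0.4965, -0.3553, 0.0864]
tool_rot: [0.113, 0.994, 0.001, 0.002]
ft_force: [0.3, 0.5, 0.6]
grip_width: 0.045
grasp_force: 0.0
tcp [ 0.4969 -0.3552  0.087 ]
top [ 0.534  -0.4919] 1316 179.34435390456258
top [ 0.5383 -0.3698] 67 78.79738059601476
top [ 0.4924 -0.356 ] 123 162.87316060815107
side [ 0.498  -0.3575] 131
side [ 0.6209 -0.2292] 134
[0.0008, 0.0039, 0.0023, 0.0028, -0.0014, 0.082] rows>= 1.3
```

```bash
python3 jog.py '[[0,0.004,0.002,0.0028,-0.0014,0.04,0.045],[0,0.004,0.002,0.0028,-0.0014,0.081,0.045],[0,0.004,0.002,0.0028,-0.0014,0.081,0.045],[0,0.004,0.002,0.0028,-0.0014,0.081,0.01],[0,0.004,0.002,0.0028,-0.0014,0.081,0.01],[0,0.004,0.002,0.0028,-0.0014,0.081,0.01],[0,0.004,0.002,0.0028,-0.0014,0.081,0.01]]'; python3 jog.py '[[0,0,0,0,0,0,0.01],[0,0,0,0,0,-0.05,0.01],[0,0,0,0,0,-0.09,0.01],[0,0,0,0,0,-0.09,0.01],[0,0,0,0,0,-0.09,0.01]]'; python3 to.py .5142 -.1845 .094 179.8
```

```text
clock: 25.85
eef_pos: [0.4948, -0.3582, 0.0083]
tool_rot: [0.114, 0.993, -0.001, 0.002]
ft_force: [0.8, 0.1, 6.4]
grip_width: 0.016
grasp_force: 60.8
clock: 26.48
eef_pos: [0.4928, -0.3572, 0.0959]
tool_rot: [0.114, 0.993, 0.0, -0.0]
ft_force: [-0.1, -0.6, -0.8]
grip_width: 0.0164
grasp_force: 60.1
[0.0007, -0.0004, -0.2257, 0.0184, 0.1731, 0.002] rows>= 2.8
```

```bash
python3 jog.py '[[0,0,-0.12,0.01,0.09,0.002,0.01],[0,0,-0.2257,0.0184,0.1731,0.002,0.01],[0,0,-0.2257,0.0184,0.1731,0.002,0.01],[0,0,-0.2257,0.0184,0.1731,0.002,0.01],[0,0,-0.2257,0.0184,0.1731,0.002,0.01],[0,0,-0.2257,0.0184,0.1731,0.002,0.01]]'; python3 held.py pics/h8.png; python3 to.py .5142 -.1845 .048 179.8
```

```text
clock: 27.22
eef_pos: [0.514, -0.1857, 0.0934]
tool_rot: [0.003, 1.0, 0.0, -0.001]
ft_force: [-0.3, 0.8, 0.5]
grip_width: 0.0162
grasp_force: 60.1
tcp [ 0.514  -0.1857  0.0934] px [337.71682956 137.59288326]
[338.24285714 137.45714286] 140 [328 131] [348 142]
expected ferrule ends px [[328.02515472 135.58125139]
 [347.54147652 137.80882855]]
[0.0008, -0.0007, -0.002, -0.0001, 0.0013, 0.0457] rows>= 0.7
```

View pics/h8.png

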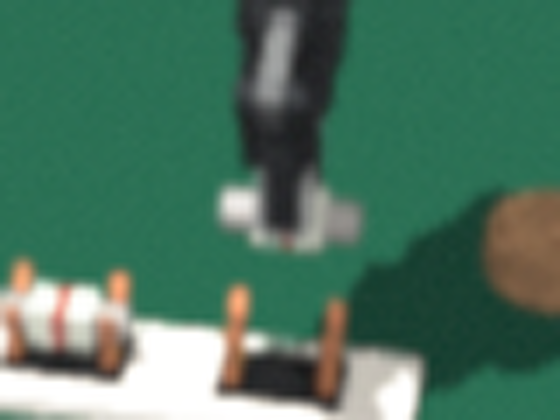

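```bash
python3 jog.py '[[0,0,-0.002,-0.001,0.0013,0.02,0.01],[0,0,-0.002,-0.001,0.0013,0.044,0.01],[0,0,-0.002,-0.001,0.0013,0.044,0.01],[0,0,-0.002,-0.001,0.0013,0.044,0.01]]';  python3 jog.py '[[0,0,0,0,0,0.004,0.01],[0,0,0,0,0,0.008,0.01],[0,0,0,0,0,0.011,0.01],[0,0,0,0,0,0.014,0.01],[0,0,0,0,0,0.017,0.01],[0,0,0,0,0,0.019,0.01],[0,0,0,0,0,0.019,0.01]]';python3 jog.py '[[0,0,0,0,0,0.0015,0.01],[0,0,0,0,0,0.0015,0.01],[0,0,0,0,0,0.0015,0.01]]'
```

```text
clock: 27.82
eef_pos: [0.5158, -0.184, 0.0506]
tool_rot: [0.001, 1.0, 0.0, 0.0]
ft_force: [-0.6, 0.2, -0.8]
grip_width: 0.0163
grasp_force: 60.1
clock: 28.7
eef_pos: [0.5164, -0.1842, 0.0313]
tool_rot: [0.001, 1.0, -0.001, 0.001]
ft_force: [2.6, -4.7, -0.2]
grip_width: 0.0163
grasp_force: 60.1
clock: 29.08
eef_pos: [0.5164, -0.1842, 0.0311]
tool_rot: [0.001, 1.0, -0.001, 0.001]
ft_force: [-1.0, -2.7, 8.9]
grip_width: 0.0161
grasp_force: 61.2
```

```bash
python3 jog.py '[[0,0,0,0,0,0.002,0.01],[0,0,0,0,0,0.002,0.01]]'; python3 jog.py '[[0,0,0,0,0,-0.003,0.045],[0,0,0,0,0,-0.003,0.045],[0,0,0,0,0,-0.003,0.045],[0,0,0,0,0,-0.05,0.085],[0,0,0,0,0,-0.1,0.085],[0,0,0,0,0,-0.1,0.085]]'
cat > guards.py <<'E'
from lib import *
np.set_printoptions(precision=1,suppress=True)
T=img("top",2);S=img("side",2);print("tcp",bot.get_obs()["eef_pos"]*1e3)
for n,im,roi in(("top",T,(150,60,300,300)),("side",S,(180,225,420,330))):
    h=hsv(im);H,Sa,V=h[...,0],h[...,1],h[...,2]
    for c,a,q in blobs((H>5)&(H<24)&(Sa>120)&(V>90),roi,120):
        out=[]
        for zz in(.046,.023) if n=="top" else(.023,):
            w=plane(n,cv2.convexHull(q.astype(np.float32))[:,0],zz)[:,:2]*1e3
            cc,(x,y),t=cv2.minAreaRect(w.astype(np.float32))
            if x<y:x,y,t=y,x,t+90
            out.append(np.r_[cc,x,y,(t+90)%180-90])
        print(n,a,c,*out)
E
python3 guards.py
```

```text
clock: 29.32
eef_pos: [0.5165, -0.1842, 0.0308]
tool_rot: [0.001, 1.0, -0.001, 0.001]
ft_force: [-4.2, -2.0, 21.2]
grip_width: 0.0161
grasp_force: 62.6
clock: 30.08
eef_pos: [0.5185, -0.1841, 0.1314]
tool_rot: [0.001, 1.0, -0.001, 0.004]
ft_force: [0.2, -0.8, -0.3]
grip_width: 0.0851
grasp_force: 0.0
tcp [ 514.3 -182.8  125.7]
top 800 [222.  159.1] [614.4 246.5  76.6  57.3  -1.9] [620.1 252.3  78.3  58.6  -1.9]
top 788 [232.4 222.9] [469.6 213.8  70.6  56.2  -7.8] [471.9 218.9  72.2  57.5  -7.8]
side 1043 [328.1 275.4] [471.5 215.1  78.6  76.6  82.1]
side 1083 [256.6 277.5] [619.5 248.6  82.6  76.9  -1.8]
```

```bash
sed -i 's/Ro.from_euler("z",-90,/Ro.from_euler("z",90,/; s/^    o=bot.get_obs/    if len(a)>5: x,y,z=np.array([x,y,z])+(.018-a[5])*Rt.apply([0,0,1])\n    o=bot.get_obs/' to.py; python3 to.py .471 .218 .023 -7.8 -45 .12
python3 - <<'E'
from lib import *
print(tri((222,159.1),(256.6,277.5)),tri((232.4,222.9),(328.1,275.4)),plane("top",[(162,232),(143,210),(184,253),(180,178),(191,135)],.01).round(3))
E
```

```text
[0.5656, 0.6417, -1.3543, 0.0339, 0.4721, 0.0317] rows>= 8.5
(array([0.61850207, 0.25149682, 0.02551029]), [np.float64(0.7), np.float64(0.7)]) (array([0.47093594, 0.21861123, 0.02607277]), [np.float64(0.3), np.float64(0.3)]) [[0.448 0.383 0.01 ]
 [0.497 0.432 0.01 ]
 [0.401 0.329 0.01 ]
 [0.575 0.351 0.01 ]
 [0.68  0.333 0.01 ]]
```

```bash
python3 jog.py '[[0.07,0.08,-0.17,0.005,0.06,-0.02,0.085],[0.14,0.16,-0.34,0.01,0.12,-0.02,0.085],[0.21,0.24,-0.5,0.015,0.18,-0.02,0.085],[0.28,0.32,-0.66,0.02,0.24,-0.02,0.085],[0.35,0.4,-0.83,0.03,0.3,-0.01,0.085],[0.42,0.48,-1.0,0.034,0.36,0.01,0.085],[0.49,0.56,-1.17,0.034,0.42,0.02,0.085],[0.5656,0.6417,-1.3543,0.034,0.472,0.0317,0.085],[0.5656,0.6417,-1.3543,0.034,0.472,0.0317,0.085],[0.5656,0.6417,-1.3543,0.034,0.472,0.0317,0.085]]'; python3 to.py .471 .218 .023 -7.8 -45 .12;python3 guards.py; python3 -c "
from lib import *
print(bot.get_obs()['joint_pos'])"
```

```text
clock: 31.52
eef_pos: [0.4801, 0.2894, 0.0924]
tool_rot: [-0.607, 0.695, -0.254, -0.29]
ft_force: [0.1, -1.5, -0.9]
grip_width: 0.0851
grasp_force: 0.0
[-0.0011, -0.0062, 0.0021, 0.0018, -0.0006, -0.002] rows>= 0.0
tcp [482.8 287.6  97.1]
top 796 [221.9 159.1] [614.5 246.7  76.4  57.3  -1.8] [620.1 252.5  78.2  58.7  -1.8]
top 785 [232.4 222.8] [469.7 213.9  70.9  56.1  -7.8] [472.  218.9  72.5  57.4  -7.8]
side 171 [336.6 280.7] [447.6 226.5  54.4  24.9  45.8]
[ 0.77406635  0.97352587  0.62334112  1.88815241 -0.44941476 -0.497378  ]
```

```bash
python3 jog.py '[[0,-0.006,0.002,0.0018,-0.0006,0.04,0.085],[0,-0.006,0.002,0.0018,-0.0006,0.08,0.085],[0,-0.006,0.002,0.0018,-0.0006,0.11,0.085],[0,-0.006,0.002,0.0018,-0.0006,0.118,0.085],[0,-0.006,0.002,0.0018,-0.0006,0.118,0.085]]'; python3 jog.py '[[0,0,0,0,0,0,0.05],[0,0,0,0,0,0,0.05],[0,0,0,0,0,0,0.05],[0,0,0,0,0,0,0.05]]'; python3 to.py .471 .218 .023 -7.8 -45 0
```

```text
clock: 32.35
eef_pos: [0.4722, 0.2042, 0.0152]
tool_rot: [-0.606, 0.699, -0.251, -0.285]
ft_force: [-0.3, 0.5, 0.5]
grip_width: 0.0852
grasp_force: 0.0
clock: 32.85
eef_pos: [0.4725, 0.2062, 0.0154]
tool_rot: [-0.607, 0.698, -0.252, -0.284]
ft_force: [0.7, 3.2, 6.1]
grip_width: 0.0653
grasp_force: 66.5
[-0.0053, 0.0074, -0.0051, -0.0027, 0.0031, 0.0045] rows>= 0.1
```

```bash
cat > hold.py <<'E'
# hold.py set cx cy cz roll : guard held, its centre and roll about its x (0 open up, 90 open to -y, 180 open down)
# hold.py go cx cy cz yaw roll : row that brings the held guard there
import sys
import numpy as np
from workcell import bot
from scipy.spatial.transform import Rotation as Ro
o=bot.get_obs();R0=Ro.from_quat(o["tool_rot"]);a=[float(v) for v in sys.argv[2:]];G=lambda yaw,r:Ro.from_euler("z",yaw,degrees=True)*Ro.from_euler("x",r,degrees=True)
if sys.argv[1]=="set":
    y=-R0.apply([0,1,0]);yaw=np.degrees(np.arctan2(y[1],y[0]));print("yaw",yaw,"closing axis z",y[2])
    np.savez("hold",d=R0.inv().apply(np.array(a[:3])-o["eef_pos"]),q=(R0.inv()*G(yaw,a[3])).as_quat())
else:
    h=np.load("hold.npz");Rt=G(*a[3:])*Ro.from_quat(h["q"]).inv();p=np.array(a[:3])-Rt.apply(h["d"])
    print(np.r_[(R0.inv()*Rt).as_rotvec(),R0.inv().apply(p-o["eef_pos"])].round(4).tolist(),"tcp",p.round(3),"now guard at",(o["eef_pos"]+R0.apply(h["d"])).round(4))
E
python3 hold.py set .471 .218 .023 0; python3 hold.py go .471 .218 .1 -8 0; python3 hold.py go .471 .218 .1 -8 90
```

```text
yaw -7.7944767098364025 closing axis z 0.007302771061856894
[-0.0025, 0.0, 0.0026, 0.0541, -0.0005, -0.0548] tcp [0.472 0.206 0.092] now guard at [0.471 0.218 0.023]
[-0.008, -1.5707, 0.0122, 0.0377, -0.0006, -0.0654] tcp [0.475 0.225 0.089] now guard at [0.471 0.218 0.023]
```

```bash
python3 jog.py '[[0,0,0,0.027,0,-0.027,0.05],[0,0,0,0.054,0,-0.055,0.05],[-0.001,-0.19,0.002,0.055,0,-0.06,0.05],[-0.002,-0.38,0.004,0.054,0,-0.063,0.05],[-0.003,-0.57,0.005,0.053,0,-0.065,0.05],[-0.004,-0.76,0.006,0.051,0,-0.067,0.05],[-0.005,-0.94,0.008,0.048,0,-0.068,0.05],[-0.006,-1.13,0.009,0.045,0,-0.068,0.05],[-0.007,-1.32,0.01,0.041,0,-0.067,0.05],[-0.008,-1.5,0.012,0.038,0,-0.066,0.05]]'; python3 hold.py go .471 .218 .06 -8 90;python3 -c "
from lib import *
print(bot.get_obs()['joint_pos'])"
```

```text
clock: 34.1
eef_pos: [0.4746, 0.2239, 0.0892]
tool_rot: [-0.61, 0.708, 0.231, 0.269]
ft_force: [0.6, 0.2, -1.8]
grip_width: 0.0656
grasp_force: 66.3
[-0.0025, -0.0671, -0.0001, 0.0261, -0.0003, 0.0312] tcp [0.475 0.225 0.049] now guard at [0.4705 0.2177 0.1012]
[ 0.05574814  0.33864131 -0.51597573  0.53634782  0.70702792 -1.30046058]
```

```bash
python3 jog.py '[[-0.0025,-0.067,0,0.013,0,0.0156,0.05],[-0.0025,-0.067,0,0.0261,0,0.0312,0.05],[-0.0025,-0.067,0,0.04,0,0.046,0.05],[-0.0025,-0.067,0,0.048,0,0.054,0.05],[-0.0025,-0.067,0,0.048,0,0.054,0.05]]'; python3 hold.py go .471 .218 .023 -8 90
```

```text
clock: 34.72
eef_pos: [0.4731, 0.2236, 0.0148]
tool_rot: [-0.603, 0.7, 0.252, 0.288]
ft_force: [0.1, 0.5, 0.3]
grip_width: 0.0651
grasp_force: 66.3
[0.0041, -0.0065, -0.0039, 0.0011, -0.0018, 0.0036] tcp [0.475 0.225 0.012] now guard at [0.4691 0.2166 0.0264]
```

Lower in small steps to contact, then release, retract and look.

```bash
python3 jog.py '[[0.004,-0.0065,-0.004,0.001,-0.001,0.0025,0.05],[0.004,-0.0065,-0.004,0.001,-0.001,0.0036,0.05],[0.004,-0.0065,-0.004,0.001,-0.001,0.0036,0.05]]'; python3 hold.py go .471 .218 .022 -8 90; python3 jog.py '[[0,0,0,0.0005,0,0.0005,0.05],[0,0,0,0.001,0,0.001,0.05],[0,0,0,0.001,0,0.001,0.05]]';python3 hold.py go .471 .218 .022 -8 90
```

```text
clock: 35.1
eef_pos: [0.4757, 0.2253, 0.0134]
tool_rot: [-0.603, 0.698, 0.251, 0.294]
ft_force: [0.2, -1.7, 3.9]
grip_width: 0.0652
grasp_force: 66.8
[-0.0027, 0.0017, 0.0025, 0.0023, 0.0006, 0.0017] tcp [0.475 0.225 0.011] now guard at [0.4716 0.2182 0.0248]
clock: 35.48
eef_pos: [0.4757, 0.2253, 0.0133]
tool_rot: [-0.602, 0.698, 0.252, 0.295]
ft_force: [-3.4, -8.7, 16.1]
grip_width: 0.0653
grasp_force: 68.5
[-0.0032, 0.0044, 0.0016, 0.0022, 0.0006, 0.0017] tcp [0.475 0.225 0.011] now guard at [0.4716 0.2182 0.0247]
```

```bash
python3 jog.py '[[0,0,0,-0.001,0,-0.001,0.085],[0,0,0,-0.001,0,-0.001,0.085],[0,0,0,-0.001,0,-0.001,0.085],[0,0,0,-0.001,0,-0.001,0.085],[0,0,0,0,0,-0.05,0.085],[0,0,0,0,0,-0.1,0.085],[0,0,0,0,0,-0.14,0.085],[0,0,0,0,0,-0.14,0.085]]'; python3 guards.py; python3 to.py .472 .223 .023 -8 -45 .12
```

```text
clock: 36.48
eef_pos: [0.4622, 0.1247, 0.1108]
tool_rot: [-0.602, 0.699, 0.25, 0.295]
ft_force: [0.8, 0.2, -1.2]
grip_width: 0.0848
grasp_force: 0.0
tcp [459.1 127.2 108. ]
top 813 [222.1 159.2] [614.2 246.2  77.2  57.9  -1.8] [619.8 252.   79.   59.3  -1.8]
top 824 [233.2 221. ] [473.8 212.4  71.4  58.8  -7.8] [476.2 217.4  73.   60.2  -7.8]
side 1044 [325.9 275. ] [476.2 214.9  78.6  77.2  81.7]
side 1080 [256.6 277.5] [619.5 248.8  82.2  76.7  -1.5]
[0.0004, 1.5787, -0.0072, -0.1092, 0.0016, 0.1293] rows>= 8.4
```

```bash
python3 to.py .4755 .2225 .023 -8 -45 .12; python3 jog.py '[[0,0.19,0,-0.015,0,-0.01,0.085],[0,0.38,0,-0.03,0,-0.01,0.085],[0,0.57,-0.002,-0.05,0,0,0.085],[0,0.76,-0.003,-0.07,0,0.02,0.085],[0,0.95,-0.004,-0.085,0,0.05,0.085],[0,1.14,-0.005,-0.1,0,0.08,0.085],[0,1.33,-0.006,-0.108,0,0.11,0.085],[0,1.5,-0.007,-0.109,-0.002,0.129,0.085],[0,1.5787,-0.007,-0.109,-0.002,0.129,0.085],[0,1.5787,-0.007,-0.109,-0.002,0.129,0.085]]';  python3 to.py .4755 .2225 .023 -8 -45 .0
```

```text
[0.0004, 1.5787, -0.0072, -0.1092, -0.0019, 0.1293] rows>= 8.4
clock: 37.92
eef_pos: [0.4845, 0.294, 0.0906]
tool_rot: [-0.607, 0.695, -0.252, -0.292]
ft_force: [-0.5, 0.6, -0.4]
grip_width: 0.0852
grasp_force: 0.0
[0.001, -0.0062, 0.0046, 0.0025, -0.0011, 0.1168] rows>= 1.9
```

```bash
python3 jog.py '[[0,-0.006,0.004,0.0025,-0.001,0.04,0.085],[0,-0.006,0.004,0.0025,-0.001,0.08,0.085],[0,-0.006,0.004,0.0025,-0.001,0.107,0.085],[0,-0.006,0.004,0.0025,-0.001,0.115,0.085],[0,-0.006,0.004,0.0025,-0.001,0.115,0.085]]'; python3 jog.py '[[0,0,0,0,0,0,0.05],[0,0,0,0,0,0,0.05],[0,0,0,0,0,0,0.05],[0,0,0,0,0,0,0.05]]'; python3 hold.py set .4755 .2175 .023 90; python3 hold.py go .4755 .2175 .11 -8 90;python3 hold.py go .507 .029 .11 -5.1 180
```

```text
clock: 38.55
eef_pos: [0.4766, 0.2104, 0.018]
tool_rot: [-0.605, 0.701, -0.25, -0.285]
ft_force: [-0.0, 0.2, -0.3]
grip_width: 0.0852
grasp_force: 0.0
clock: 39.05
eef_pos: [0.4771, 0.212, 0.0181]
tool_rot: [-0.605, 0.7, -0.251, -0.284]
ft_force: [0.4, 3.4, 7.6]
grip_width: 0.0651
grasp_force: 66.8
yaw -8.143396472380946 closing axis z 0.006855226847901796
[0.0018, -0.0, -0.0018, 0.061, -0.0006, -0.062] tcp [0.477 0.212 0.105] now guard at [0.4755 0.2175 0.023 ]
[-0.008, -1.5706, -0.0513, 0.183, -0.0582, 0.059] tcp [0.51  0.034 0.105] now guard at [0.4755 0.2175 0.023 ]
```

```bash
python3 jog.py '[[0,0,0,0.03,0,-0.031,0.05],[0,0,0,0.061,0,-0.062,0.05],[0,-0.19,-0.005,0.075,-0.008,-0.05,0.05],[0,-0.38,-0.01,0.09,-0.015,-0.035,0.05],[-0.002,-0.57,-0.015,0.105,-0.022,-0.02,0.05],[-0.003,-0.76,-0.02,0.12,-0.03,-0.005,0.05],[-0.004,-0.95,-0.03,0.135,-0.037,0.01,0.05],[-0.005,-1.14,-0.04,0.15,-0.045,0.025,0.05],[-0.006,-1.33,-0.045,0.165,-0.052,0.04,0.05],[-0.008,-1.5,-0.051,0.18,-0.058,0.055,0.05]]';python3 hold.py go .507 .029 .1 -5.1 180
```

```text
clock: 40.3
eef_pos: [0.5106, 0.0359, 0.106]
tool_rot: [-0.628, 0.693, 0.237, 0.263]
ft_force: [0.8, -0.2, -1.0]
grip_width: 0.065
grasp_force: 66.4
[-0.0025, -0.0693, -0.0004, 0.0092, 0.0006, 0.0069] tcp [0.51  0.034 0.095] now guard at [0.5078 0.0316 0.1116]
```

```bash
python3 - <<'E'
import numpy as np
h=np.load("hold.npz");d=h["d"];print(d);d[1]=0;np.savez("hold",d=d,q=h["q"])
E
python3 hold.py go .507 .029 .09 -5.1 180
```

```text
[-0.00026545  0.00235956 -0.00720793]
[-0.0025, -0.0693, -0.0004, 0.0158, 0.003, 0.0144] tcp [0.507 0.034 0.085] now guard at [0.5102 0.0313 0.1116]
```

```bash
python3 jog.py '[[-0.0025,-0.0693,0,0.008,0.003,0.007,0.05],[-0.0025,-0.0693,0,0.0158,0.003,0.0144,0.05],[-0.0025,-0.0693,0,0.0158,0.003,0.0144,0.05],[-0.0025,-0.0693,0,0.0158,0.003,0.0144,0.05]]'; python3 hold.py go .507 .029 .09 -5.1 180
cat > gchk.py <<'E'
from lib import *
# held or fitted guard: side-view silhouette of orange against the 8 corners expected at the guessed centre
import sys
cx,cy,cz,yaw=[float(v) for v in sys.argv[1:5]]
S=img("side",2);h=hsv(S);m=(h[...,0]>3)&(h[...,0]<24)&(h[...,1]>120)&(h[...,2]>70)
X=np.array([[a*.033,b*.023,c*.023] for a in(-1,1) for b in(-1,1) for c in(-1,1)])
P=proj("side",Ro.from_euler("z",yaw,degrees=True).apply(X)+[cx,cy,cz])
x0,y0=P.min(0).astype(int)-14;x1,y1=P.max(0).astype(int)+14
for c,a,q in blobs(m,(x0,y0,x1,y1),40):print("seen",a,q.min(0)-.5,q.max(0)+.5)
print("expected",P.min(0).round(1),P.max(0).round(1))
if len(sys.argv)>5: cv2.imwrite(sys.argv[5],cv2.resize(S[y0-25:y1+25,x0-25:x1+25],None,fx=5,fy=5,interpolation=cv2.INTER_CUBIC)[:,:,::-1])
E
python3 gchk.py .507 .029 .09 -5.1 pics/g1.png
```

```text
clock: 40.8
eef_pos: [0.5065, 0.0361, 0.0839]
tool_rot: [-0.621, 0.683, 0.26, 0.283]
ft_force: [1.5, -0.0, -0.5]
grip_width: 0.0653
grasp_force: 66.4
[0.0046, -0.0055, -0.0013, 0.0009, -0.0012, -0.0021] tcp [0.507 0.034 0.085] now guard at [0.506  0.0312 0.0892]
seen 808 [310.5 176.5] [342.5 208.5]
expected [310.5 175.1] [343.2 207.5]
```

View pics/g1.png

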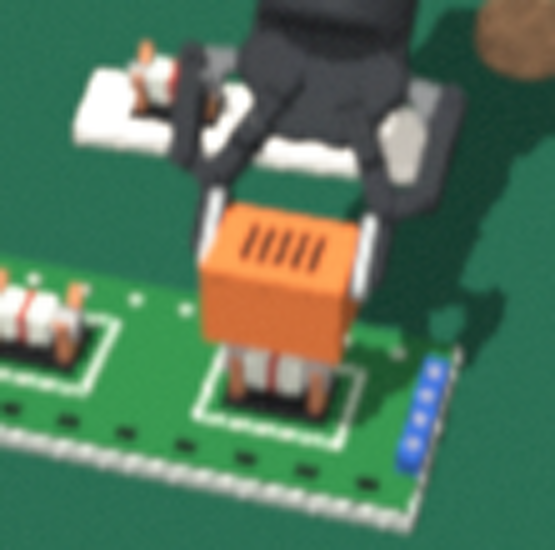

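```bash
python3 jog.py '[[0.0046,-0.0055,-0.001,0.001,-0.0003,-0.002,0.05],[0.0046,-0.0055,-0.001,0.001,-0.0003,-0.002,0.05],[0.0046,-0.0055,-0.001,0.001,-0.0003,-0.002,0.05],[0.0046,-0.0055,-0.001,0.001,-0.0003,-0.002,0.05]]'; python3 hold.py go .5065 .029 .045 -5.1 180;python3 gchk.py .507 .029 .09 -5.1
```

```text
clock: 41.4
eef_pos: [0.5061, 0.0328, 0.0838]
tool_rot: [-0.619, 0.684, 0.26, 0.286]
ft_force: [0.3, -0.2, -0.4]
grip_width: 0.065
grasp_force: 66.4
[-0.0005, 0.0008, -0.0033, 0.0306, -0.0008, 0.0317] tcp [0.507 0.034 0.04 ] now guard at [0.5056 0.0279 0.089 ]
seen 803 [310.5 174.5] [342.5 207.5]
expected [310.5 175.1] [343.2 207.5]
```

```bash
python3 jog.py '[[0,0,-0.003,0.01,-0.0005,0.0105,0.05],[0,0,-0.003,0.02,-0.0005,0.021,0.05],[0,0,-0.003,0.0306,-0.0005,0.0315,0.05],[0,0,-0.003,0.0306,-0.0005,0.0315,0.05],[0,0,-0.003,0.0306,-0.0005,0.0315,0.05]]'; python3 hold.py go .5065 .029 .035 -5.1 180;python3 gchk.py .507 .029 .045 -5.1
```

```text
clock: 42.12
eef_pos: [0.5066, 0.034, 0.0397]
tool_rot: [-0.62, 0.683, 0.26, 0.286]
ft_force: [0.2, -0.5, -1.0]
grip_width: 0.0651
grasp_force: 66.5
[-0.0001, 0.0012, -0.0006, 0.0071, -0.0004, 0.007] tcp [0.507 0.034 0.03 ] now guard at [0.5061 0.029  0.045 ]
seen 784 [311.5 188.5] [341.5 221.5]
expected [310.8 189.1] [342.4 220.6]
```

Aligned and contact-free; lower to the board.

```bash
python3 jog.py '[[0,0,0,0.003,0,0.003,0.05],[0,0,0,0.0055,0,0.0055,0.05],[0,0,0,0.0071,-0.0002,0.007,0.05],[0,0,0,0.0078,-0.0002,0.0078,0.05],[0,0,0,0.0078,-0.0002,0.0078,0.05]]'; python3 hold.py go .5065 .029 .035 -5.1 180
```

```text
clock: 42.85
eef_pos: [0.5068, 0.0341, 0.031]
tool_rot: [-0.619, 0.683, 0.261, 0.288]
ft_force: [-5.4, -3.5, 14.0]
grip_width: 0.0653
grasp_force: 68.1
[-0.0016, 0.0035, -0.0017, 0.001, -0.0002, 0.0008] tcp [0.507 0.034 0.03 ] now guard at [0.5063 0.0291 0.0362]
```

```bash
python3 jog.py '[[0,0,0,-0.0008,0,-0.0008,0.085],[0,0,0,-0.0008,0,-0.0008,0.085],[0,0,0,-0.0008,0,-0.0008,0.085],[0,0,0,-0.0008,0,-0.0008,0.085],[0,0,0,0,0,-0.05,0.085],[0,0,0,0,0,-0.1,0.085],[0,0,0,0,0,-0.14,0.085],[0,0,0,0,0,-0.14,0.085]]'; python3 gchk.py .507 .029 .035 -5.1; python3 guards.py;  python3 to.py .619 .2505 .023 -1.8 -45 .13
```

```text
clock: 43.85
eef_pos: [0.4989, -0.068, 0.1285]
tool_rot: [-0.62, 0.683, 0.257, 0.288]
ft_force: [-0.0, -0.5, -0.6]
grip_width: 0.085
grasp_force: 0.0
seen 755 [311.5 191.5] [342.5 222.5]
expected [310.8 192.1] [342.2 223.4]
tcp [496.5 -64.1 125.9]
top 807 [222.  159.1] [614.5 246.3  76.6  58.   -2.3] [620.1 252.1  78.4  59.3  -2.3]
side 1081 [256.5 277.5] [619.5 248.6  82.4  76.9  -1.8]
[0.0021, 1.5806, -0.0706, -0.2658, -0.0872, 0.305] rows>= 8.4
```

```bash
python3 to.py .619 .250 .023 -2 45 .13
```

```text
[-0.041, 0.0104, -0.0438, -0.1548, -0.097, 0.1917] rows>= 4.2
```

```bash
python3 jog.py '[[-0.01,0.0026,-0.01,-0.039,-0.024,0.048,0.085],[-0.02,0.005,-0.02,-0.077,-0.049,0.096,0.085],[-0.03,0.0078,-0.03,-0.116,-0.073,0.144,0.085],[-0.041,0.0104,-0.0438,-0.1548,-0.097,0.1917,0.085],[-0.041,0.0104,-0.0438,-0.1548,-0.097,0.1917,0.085],[-0.041,0.0104,-0.0438,-0.1548,-0.097,0.1917,0.085],[-0.041,0.0104,-0.0438,-0.1548,-0.097,0.1917,0.085]]';  python3 to.py .619 .250 .023 -2 45 0; python3 guards.py
```

```text
clock: 45.02
eef_pos: [0.6167, 0.1683, 0.1026]
tool_rot: [-0.641, 0.666, 0.265, 0.275]
ft_force: [-0.0, -0.5, -1.5]
grip_width: 0.0851
grasp_force: 0.0
[-0.0023, -0.0016, -0.0015, -0.0017, 0.0008, 0.1321] rows>= 2.1
tcp [617.4 167.8 103.2]
top 788 [221.9 159. ] [614.5 246.7  76.4  56.9  -1.8] [620.1 252.5  78.2  58.2  -1.8]
side 1081 [256.6 277.5] [619.5 248.7  82.1  77.1  -1.3]
```

```bash
python3 jog.py '[[0,0,0,-0.0017,0,0.05,0.085],[0,0,0,-0.0017,0,0.09,0.085],[0,0,0,-0.0017,0,0.12,0.085],[0,0,0,-0.0017,0,0.13,0.085],[0,0,0,-0.0017,0,0.13,0.085]]'; python3 jog.py '[[0,0,0,0,0,0,0.05],[0,0,0,0,0,0,0.05],[0,0,0,0,0,0,0.05],[0,0,0,0,0,0,0.05]]'; python3 hold.py set .619 .250 .023 0
python3 - <<'E'
import numpy as np
h=np.load("hold.npz");d=h["d"];print(d);d[1]=0;np.savez("hold",d=d,q=h["q"])
E
python3 hold.py go .619 .25 .1 -2 0;python3 hold.py go .48 .21 .11 -5 -90
```

```text
clock: 45.85
eef_pos: [0.6209, 0.2618, 0.0122]
tool_rot: [-0.642, 0.665, 0.265, 0.276]
ft_force: [-0.0, 0.0, 0.1]
grip_width: 0.0849
grasp_force: 0.0
clock: 46.35
eef_pos: [0.6224, 0.2617, 0.0138]
tool_rot: [-0.642, 0.665, 0.264, 0.277]
ft_force: [0.3, -3.8, 6.0]
grip_width: 0.0652
grasp_force: 66.8
yaw -2.1507790302085175 closing axis z 0.0051312203437385295
[ 0.00184362  0.0029046  -0.01485214]
[-0.0019, -0.0, -0.0019, -0.0544, 0.0025, -0.0545] tcp [0.619 0.262 0.091] now guard at [0.6219 0.2499 0.023 ]
[-0.0057, 1.5706, 0.0495, -0.0133, 0.1403, -0.107] tcp [0.479 0.201 0.098] now guard at [0.6219 0.2499 0.023 ]
```

```bash
python3 jog.py '[[0,0,0,-0.03,0,-0.03,0.05],[0,0,0,-0.06,0,-0.06,0.05],[0,0.19,0.005,-0.058,0.017,-0.068,0.05],[-0.001,0.38,0.01,-0.052,0.035,-0.075,0.05],[-0.002,0.57,0.015,-0.046,0.053,-0.08,0.05],[-0.003,0.76,0.022,-0.04,0.07,-0.087,0.05],[-0.004,0.95,0.03,-0.033,0.088,-0.094,0.05],[-0.004,1.14,0.036,-0.026,0.106,-0.1,0.05],[-0.005,1.33,0.042,-0.02,0.123,-0.104,0.05],[-0.0057,1.5,0.0495,-0.0133,0.1403,-0.107,0.05]]'; python3 hold.py go .48 .21 .06 -5 -90; python3 -c "
from lib import *
print(bot.get_obs()['joint_pos'])"
```

```text
clock: 47.6
eef_pos: [0.4781, 0.202, 0.098]
tool_rot: [-0.635, 0.688, -0.238, -0.259]
ft_force: [-0.6, -0.4, -0.9]
grip_width: 0.0654
grasp_force: 66.4
[0.0, 0.0667, 0.0028, -0.032, -0.0014, 0.0381] tcp [0.479 0.201 0.048] now guard at [0.4788 0.2103 0.1104]
[ 0.68160464  0.76862497  0.26385617  1.61056257 -0.49572793 -0.66872041]
```

```bash
python3 jog.py '[[0,0.067,0.003,-0.016,-0.001,0.019,0.05],[0,0.067,0.003,-0.032,-0.0014,0.038,0.05],[0,0.067,0.003,-0.046,-0.0014,0.055,0.05],[0,0.067,0.003,-0.0535,-0.0014,0.063,0.05],[0,0.067,0.003,-0.0535,-0.0014,0.063,0.05]]'; python3 hold.py go .48 .21 .023 -5 -90
```

```text
clock: 48.22
eef_pos: [0.4789, 0.2003, 0.0143]
tool_rot: [-0.626, 0.68, -0.257, -0.282]
ft_force: [0.8, -0.7, -1.0]
grip_width: 0.0654
grasp_force: 66.4
[0.0027, 0.003, 0.0015, -0.0026, -0.0003, 0.0018] tcp [0.479 0.201 0.011] now guard at [0.4797 0.2095 0.0261]
```

```bash
python3 jog.py '[[0.0027,0.003,0.0015,-0.001,0,0.001,0.05],[0.0027,0.003,0.0015,-0.002,0,0.0018,0.05],[0.0027,0.003,0.0015,-0.002,0,0.0018,0.05]]'; python3 hold.py go .48 .21 .023 -5 -90; python3 jog.py '[[0,0,0,-0.0005,0,0.0005,0.05],[0,0,0,-0.0015,0,0.0015,0.05],[0,0,0,-0.0015,0,0.0015,0.05]]'; python3 hold.py go .48 .21 .023 -5 -90
```

```text
clock: 48.6
eef_pos: [0.4795, 0.2006, 0.0134]
tool_rot: [-0.626, 0.68, -0.26, -0.281]
ft_force: [-0.8, 0.9, 5.9]
grip_width: 0.065
grasp_force: 67.0
[-0.0014, 0.0006, -0.0007, -0.0017, 0.0003, 0.0014] tcp [0.479 0.201 0.011] now guard at [0.4803 0.2097 0.0252]
clock: 48.98
eef_pos: [0.4796, 0.2006, 0.0134]
tool_rot: [-0.626, 0.679, -0.26, -0.281]
ft_force: [-1.6, 2.7, 15.5]
grip_width: 0.065
grasp_force: 67.9
[-0.0022, -0.0001, 0.0001, -0.0017, 0.0003, 0.0014] tcp [0.479 0.201 0.011] now guard at [0.4803 0.2098 0.0252]
```

```bash
python3 jog.py '[[0,0,0,0.0015,0,-0.0015,0.085],[0,0,0,0.0015,0,-0.0015,0.085],[0,0,0,0.0015,0,-0.0015,0.085],[0,0,0,0.0015,0,-0.0015,0.085],[0,0,0,0,0,-0.05,0.085],[0,0,0,0,0,-0.1,0.085],[0,0,0,0,0,-0.14,0.085],[0,0,0,0,0,-0.14,0.085]]'; python3 guards.py; python3 to.py .480 .2048 .023 -5 45 .12
python3 - <<'E'
from lib import *
# fitted guard, top view: closed face at z=.058
T=img("top",2);h=hsv(T);m=(h[...,0]>3)&(h[...,0]<24)&(h[...,1]>110)&(h[...,2]>90)
for c,a,q in blobs(m,(295,185,340,235),100):
    print(a,c,cv2.minAreaRect((plane("top",q,.058)[:,:2]*1e3).astype(np.float32)))
R=Ro.from_euler("z",-5.1,degrees=True);X=np.array([[a*.033,b*.023,c] for a in(-1,1) for b in(-1,1) for c in(-.023,.023)])
hull=R.apply(X)+[.507,.029,.035]
print("exp",proj("top",hull).min(0),proj("top",hull).max(0),"seen",q.min(0)-.5,q.max(0)+.5)
E
```

```text
clock: 49.98
eef_pos: [0.488, 0.3018, 0.1101]
tool_rot: [-0.627, 0.68, -0.26, -0.278]
ft_force: [0.1, -0.4, -0.0]
grip_width: 0.085
grasp_force: 0.0
tcp [486.7 297.7 107.3]
top 752 [235.2 218.2] [480.1 207.7  71.5  55.3  -4.7] [482.7 212.7  73.1  56.6  -4.7]
[0.0016, -1.5732, 0.0043, 0.1079, -0.0008, 0.1257] rows>= 8.4
684 [316.45175439 208.17836257] ((505.494384765625, 28.01879119873047), (48.079383850097656, 70.99667358398438), 84.8614501953125)
exp [303.71551954 191.62827672] [328.11307291 225.57318592] seen [303.5 191.5] [328.5 225.5]
```

```bash
python3 jog.py '[[0,-0.19,0,0.015,0,-0.01,0.085],[0,-0.38,0,0.03,0,-0.01,0.085],[0,-0.57,0,0.05,0,0,0.085],[0,-0.76,0,0.07,0,0.02,0.085],[0,-0.95,0,0.085,0,0.05,0.085],[0,-1.14,0,0.1,0,0.08,0.085],[0,-1.33,0.004,0.107,0,0.11,0.085],[0,-1.5,0.004,0.108,0,0.126,0.085],[0,-1.573,0.004,0.108,0,0.126,0.085],[0,-1.573,0.004,0.108,0,0.126,0.085]]';  python3 to.py .4815 .206 .023 -5 45 .0
```

```text
clock: 51.52
eef_pos: [0.4724, 0.1324, 0.0943]
tool_rot: [-0.622, 0.682, 0.26, 0.282]
ft_force: [-0.3, 0.3, 0.0]
grip_width: 0.0851
grasp_force: 0.0
[0.0007, 0.0016, -0.0049, -0.0018, -0.0027, 0.1208] rows>= 1.9
```

```bash
python3 jog.py '[[0,0.0016,-0.005,-0.0018,-0.0027,0.04,0.085],[0,0.0016,-0.005,-0.0018,-0.0027,0.08,0.085],[0,0.0016,-0.005,-0.0018,-0.0027,0.11,0.085],[0,0.0016,-0.005,-0.0018,-0.0027,0.119,0.085],[0,0.0016,-0.005,-0.0018,-0.0027,0.119,0.085]]'; python3 jog.py '[[0,0,0,0,0,0,0.05],[0,0,0,0,0,0,0.05],[0,0,0,0,0,0,0.05],[0,0,0,0,0,0,0.05]]'; python3 hold.py set .4815 .211 .023 -90
python3 - <<'E'
import numpy as np
h=np.load("hold.npz");d=h["d"];print(d);d[1]=0;np.savez("hold",d=d,q=h["q"])
E
python3 hold.py go .4815 .211 .1 -5 -90;python3 hold.py go .6365 .0175 .11 -5.1 -180
```

```text
clock: 52.15
eef_pos: [0.4834, 0.2199, 0.0136]
tool_rot: [-0.627, 0.679, 0.258, 0.283]
ft_force: [0.3, 0.6, 0.2]
grip_width: 0.0852
grasp_force: 0.0
clock: 52.65
eef_pos: [0.4847, 0.2187, 0.0145]
tool_rot: [-0.626, 0.679, 0.258, 0.284]
ft_force: [-0.8, -2.7, 6.6]
grip_width: 0.0653
grasp_force: 66.6
yaw -4.807510094123153 closing axis z 0.005990721151836742
[-0.00042725  0.00252534 -0.01166903]
[0.0024, 0.0, 0.0024, -0.0546, 0.002, -0.0543] tcp [0.482 0.219 0.091] now guard at [0.484  0.2108 0.023 ]
[-0.0067, 1.5708, -0.001, 0.0772, -0.1686, -0.2002] tcp [0.636 0.009 0.102] now guard at [0.484  0.2108 0.023 ]
```

```bash
python3 jog.py '[[0,0,0,-0.033,0,-0.032,0.05],[0,0,0,-0.065,0,-0.063,0.05],[0,0.19,0,-0.047,-0.021,-0.08,0.05],[-0.001,0.38,0,-0.03,-0.042,-0.097,0.05],[-0.002,0.57,0,-0.012,-0.063,-0.114,0.05],[-0.003,0.76,0,0.006,-0.084,-0.131,0.05],[-0.004,0.95,0,0.024,-0.105,-0.149,0.05],[-0.005,1.14,0,0.042,-0.126,-0.166,0.05],[-0.006,1.33,0,0.06,-0.147,-0.183,0.05],[-0.0067,1.5,0,0.0772,-0.1686,-0.2002,0.05]]'; python3 hold.py go .6365 .0175 .09 -5.1 -180;  python3 -c "
from lib import *
print(bot.get_obs()['joint_pos'])"
```

```text
clock: 53.9
eef_pos: [0.6364, 0.0091, 0.1018]
tool_rot: [-0.634, 0.688, -0.238, -0.259]
ft_force: [0.2, -0.5, -1.5]
grip_width: 0.0653
grasp_force: 66.5
[-0.001, 0.0645, 0.0006, -0.0129, 0.0006, 0.015] tcp [0.636 0.009 0.082] now guard at [0.6371 0.0171 0.1103]
[ 0.30901293  0.81039897  0.38492299  1.46698221 -0.65478979 -1.06968885]
```

```bash
python3 jog.py '[[-0.001,0.0645,0.0006,-0.006,0.0006,0.007,0.05],[-0.001,0.0645,0.0006,-0.0129,0.0006,0.015,0.05],[-0.001,0.0645,0.0006,-0.0129,0.0006,0.015,0.05],[-0.001,0.0645,0.0006,-0.0129,0.0006,0.015,0.05],[-0.001,0.0645,0.0006,-0.0129,0.0006,0.015,0.05]]'; python3 hold.py go .6365 .0175 .09 -5.1 -180; python3 gchk.py .6365 .0175 .09 -5.1
python3 - <<'E'
from lib import *
T=img("top",2);h=hsv(T);m=(h[...,0]>3)&(h[...,0]<24)&(h[...,1]>110)&(h[...,2]>90)
X=np.array([[a*.033,b*.023,c] for a in(-1,1) for b in(-1,1) for c in(-.023,.023)])
P=proj("top",Ro.from_euler("z",-5.1,degrees=True).apply(X)+[.6365,.0175,.09])
for c,a,q in blobs(m,(300,125,345,182),40): print("top seen",a,q.min(0)-.5,q.max(0)+.5)
print("exp",P.min(0),P.max(0))
E
```

```text
clock: 54.52
eef_pos: [0.635, 0.0094, 0.0826]
tool_rot: [-0.626, 0.681, -0.256, -0.279]
ft_force: [-0.8, -0.2, -0.6]
grip_width: 0.0651
grasp_force: 66.6
[0.0006, 0.0063, -0.001, -0.0001, -0.0008, 0.0007] tcp [0.636 0.009 0.082] now guard at [0.6358 0.0179 0.0906]
seen 109 [272.5 167.5] [290.5 177.5]
seen 167 [264.5 186.5] [288.5 196.5]
expected [257.5 165.6] [291.3 197. ]
top seen 745 [308.5 127.5] [335.5 164.5]
exp [309.7375964  127.59749506] [334.88138806 164.91652625]
```

```bash
python3 hold.py go .6365 .0175 .045 -5.1 -180; python3 jog.py '[[0,0.006,-0.001,-0.011,-0.0008,0.011,0.05],[0,0.006,-0.001,-0.022,-0.0008,0.022,0.05],[0,0.006,-0.001,-0.0315,-0.0008,0.0325,0.05],[0,0.006,-0.001,-0.0315,-0.0008,0.0325,0.05],[0,0.006,-0.001,-0.0315,-0.0008,0.0325,0.05]]'; python3 hold.py go .6365 .0175 .035 -5.1 -180
```

```text
[0.0013, 0.0056, 0.0004, -0.0309, -0.0012, 0.0323] tcp [0.636 0.009 0.037] now guard at [0.6355 0.0182 0.0897]
clock: 55.35
eef_pos: [0.6353, 0.0093, 0.0356]
tool_rot: [-0.626, 0.679, -0.258, -0.282]
ft_force: [-0.3, 0.2, -0.0]
grip_width: 0.0651
grasp_force: 66.6
[0.0019, -0.0013, 0.0025, -0.0059, -0.0006, 0.0063] tcp [0.636 0.009 0.027] now guard at [0.636  0.0178 0.0436]
```

```bash
python3 jog.py '[[0,0,0,-0.002,-0.0004,0.002,0.05],[0,0,0,-0.004,-0.0004,0.004,0.05],[0,0,0,-0.006,-0.0004,0.006,0.05],[0,0,0,-0.0065,-0.0004,0.0065,0.05],[0,0,0,-0.0065,-0.0004,0.0065,0.05]]'; python3 hold.py go .6365 .0175 .035 -5.1 -180
```

```text
clock: 55.98
eef_pos: [0.6358, 0.0094, 0.0275]
tool_rot: [-0.626, 0.679, -0.258, -0.282]
ft_force: [-0.9, 1.0, 5.2]
grip_width: 0.0653
grasp_force: 67.1
[0.0011, -0.0014, 0.0024, -0.0001, -0.0001, 0.0006] tcp [0.636 0.009 0.027] now guard at [0.6365 0.0179 0.0354]
```

Contact at 35.4 mm, as it should be. A slight press, then release and retract, then check both.

```bash
python3 jog.py '[[0,0,0,-0.0008,0,0.0008,0.05],[0,0,0,-0.0008,0,0.0008,0.05]]'; python3 jog.py '[[0,0,0,0.0008,0,-0.0008,0.085],[0,0,0,0.0008,0,-0.0008,0.085],[0,0,0,0.0008,0,-0.0008,0.085],[0,0,0,0.0008,0,-0.0008,0.085],[0,0,0,0,0,-0.05,0.085],[0,0,0,0,0,-0.1,0.085],[0,0,0,0,0,-0.14,0.085],[0,0,0,0,0,-0.14,0.085]]'; python3 jog.py '[[0,0,0,0.06,0,-0.06,0.085],[0,0,0,0.08,0,-0.08,0.085],[0,0,0,0.08,0,-0.08,0.085],[0,0,0,0.08,0,-0.08,0.085]]'; python3 gchk.py .6365 .0175 .035 -5.1; python3 gchk.py .507 .029 .035 -5.1
python3 - <<'E'
from lib import *
S=img("side",2);T=img("top",2)
a=cv2.resize(S[100:340,190:400],None,fx=2.5,fy=2.5,interpolation=cv2.INTER_CUBIC);b=T[115:275,130:500]
b=cv2.resize(b,(275,119));c=np.zeros((600,800,3),np.uint8);c[:a.shape[0],:a.shape[1]]=a;c[:119,525:800]=b
cv2.imwrite("pics/end.png",c[:,:,::-1])
E
```

```text
clock: 56.22
eef_pos: [0.6358, 0.0093, 0.0275]
tool_rot: [-0.626, 0.679, -0.259, -0.282]
ft_force: [-3.7, 2.8, 9.8]
grip_width: 0.0654
grasp_force: 67.8
clock: 57.22
eef_pos: [0.6455, 0.1108, 0.1267]
tool_rot: [-0.627, 0.679, -0.259, -0.279]
ft_force: [0.6, -0.3, 0.2]
grip_width: 0.0849
grasp_force: 0.0
clock: 57.72
eef_pos: [0.6442, 0.1068, 0.2362]
tool_rot: [-0.626, 0.68, -0.257, -0.283]
ft_force: [-0.1, -1.0, -1.2]
grip_width: 0.0851
grasp_force: 0.0
seen 746 [259.5 182.5] [291.5 212.5]
expected [259.8 182.5] [292.3 212.9]
seen 756 [311.5 191.5] [342.5 222.5]
expected [310.8 192.1] [342.2 223.4]
```

View pics/end.png

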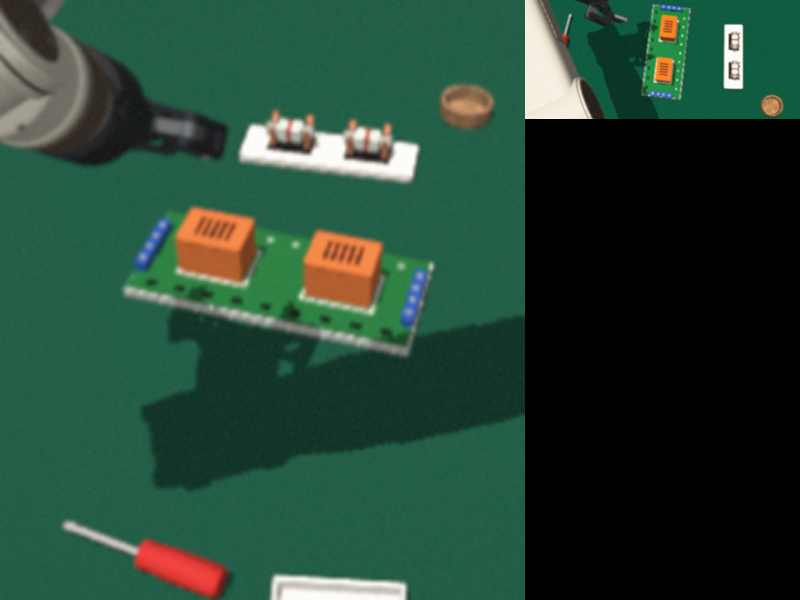

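The picture shows both guards on their white outlines (centres about 215,245 and 343,270), both spares clipped (290,130 and 368,140), and the pot, driver and dish undisturbed. The near guard reads up to 1 px high, so I'll check both tops by touch.

```bash
python3 to.py .507 .029 .085 -5 0
python3 - <<'E'
from lib import *
T=img("top",2);h=hsv(T);m=(h[...,0]>3)&(h[...,0]<24)&(h[...,1]>110)&(h[...,2]>90)
for c,a,q in blobs(m,(295,125,345,235),100): print(c,a,q.min(0)-.5,q.max(0)+.5)
E
```

```text
[0.0021, -0.7851, 0.006, -0.0443, 0.1296, 0.1712] rows>= 4.2
[322.51977401 152.01694915] 708 [310.5 134.5] [334.5 169.5]
[316.35404624 208.21820809] 692 [303.5 191.5] [328.5 225.5]
```

```bash
python3 jog.py '[[0,-0.19,0,-0.03,0.04,0.01,0],[0,-0.38,0.002,-0.05,0.08,0.06,0],[0.001,-0.57,0.004,-0.05,0.12,0.11,0],[0.002,-0.76,0.006,-0.0443,0.1296,0.15,0],[0.002,-0.7851,0.006,-0.0443,0.1296,0.1712,0],[0.002,-0.7851,0.006,-0.0443,0.1296,0.1712,0],[0.002,-0.7851,0.006,-0.0443,0.1296,0.1712,0],[0.002,-0.7851,0.006,-0.0443,0.1296,0.1712,0]]'; python3 to.py .507 .029 .06 -5 0
```

```text
clock: 59.22
eef_pos: [0.5089, 0.0306, 0.0864]
tool_rot: [-0.676, 0.737, -0.001, 0.001]
ft_force: [-0.5, 0.8, -0.4]
grip_width: -0.0002
grasp_force: 0.0
[-0.0033, 0.0007, 0.0023, 0.0018, 0.0019, 0.0264] rows>= 0.4
```

```bash
python3 jog.py '[[0,0,0,0.0018,0.0019,0.015,0],[0,0,0,0.0018,0.0019,0.022,0],[0,0,0,0.0018,0.0019,0.0245,0],[0,0,0,0.0018,0.0019,0.0245,0]]'; python3 jog.py '[[0,0,0,0,0,0.001,0],[0,0,0,0,0,0.002,0],[0,0,0,0,0,0.003,0],[0,0,0,0,0,0.004,0],[0,0,0,0,0,0.004,0]]'; python3 jog.py '[[0,0,0,0,0,-0.03,0],[0,0,0,0,0,-0.03,0],[0,0,0,0,0,-0.03,0]]'; python3 to.py .6365 .0175 .085 -5 0
```

```text
clock: 59.72
eef_pos: [0.5056, 0.028, 0.0611]
tool_rot: [-0.676, 0.737, -0.0, 0.001]
ft_force: [-0.8, -0.4, 0.3]
grip_width: -0.0003
grasp_force: 0.0
clock: 60.35
eef_pos: [0.5055, 0.0275, 0.0581]
tool_rot: [-0.675, 0.737, -0.0, 0.001]
ft_force: [-1.8, -0.1, 7.0]
grip_width: 0.0002
grasp_force: 3.5
clock: 60.72
eef_pos: [0.5051, 0.0275, 0.0867]
tool_rot: [-0.676, 0.737, -0.0, 0.001]
ft_force: [1.0, -0.6, 0.3]
grip_width: -0.0002
grasp_force: 0.0
[-0.0009, 0.0006, -0.0002, -0.0015, -0.1318, 0.0018] rows>= 2.1
```

The touch was at 58.1 mm, and a flush guard's top is at 58 mm. I'll back off and hand in.

```bash
python3 jog.py '[[0,0,0,0,0,-0.06,0.03],[0,0,0,0,0,-0.12,0.03],[0,0,0,0,0,-0.15,0.03],[0,0,0,0,0,-0.15,0.03],[0,0,0,0,0,-0.15,0.03],[0,0,0,0,0,-0.15,0.03]]'; python3 gchk.py .6365 .0175 .035 -5.1; python3 gchk.py .507 .029 .035 -5.1; python3 -c "
from workcell import bot
print(bot.job_done())"
```

```text
clock: 61.48
eef_pos: [0.5039, 0.0274, 0.2348]
tool_rot: [-0.676, 0.737, 0.001, -0.001]
ft_force: [0.2, 0.5, 0.1]
grip_width: 0.03
grasp_force: 0.0
seen 745 [259.5 182.5] [291.5 212.5]
expected [259.8 182.5] [292.3 212.9]
seen 759 [311.5 191.5] [342.5 222.5]
expected [310.8 192.1] [342.2 223.4]
the job is handed in; nothing more can be done
None
```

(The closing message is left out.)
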